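# Load the spring slide tray and hold it out at its mark

## Task

With the slide tray still shut, pick up the small metal scoop by its handle and gently tip its two glass pine cones, from low over the tray, into the grooved slide tray, without touching the cones with the gripper; then set the scoop back down flat on the table and let go of it. Next take the slide tray's brass handle, pull the tray out against its spring until the pointer on its side is level with the steel mark beside it, and keep holding it there: the program finishes while the gripper still holds the handle and the tray at the mark, with the cones in it. Do not shift the mark, and leave all the other things on the table where they are.

Things in the scene. Friction and masses are not known exactly. Their poses are not given: they have to be found in the camera images.
- unit: fixed wooden board of the slide unit, 320 x 210 x 12 mm, with brass runners and a 60 mm high spring block at its back end. Origin: on the table under the centre of the shut tray. Its x axis runs along the runners, away from the handle (the tray is pulled out towards -x); y is to the left seen from the handle's end; z up. The board reaches from x = -180 to +140 mm
- slide_out (a joint): how far the slide tray is pulled out along the unit's -x, in m: 0 = shut, stop at 0.09. A spring pulls it shut: 3.6 N when shut, plus 0.8 N for each cm pulled (about 8 to 10 N at the mark); it snaps shut when let go. The tray is a light wooden open box, outside 140 (along the pull) x 150 mm, inside 130 x 140 mm; floor 31 mm and rim 70 mm above the table; fine ridges along x on the floor
- tray_floor (a point): centre of the tray's inner floor, 31 mm above the table (39 mm below the rim); axes as those of unit; moves with the tray
- pull_bar (a point): middle of the tray's handle: a level round brass bar 12 mm thick along the unit's y, 88 mm above the table, on two posts 76 mm apart (64 mm free between them); pinch it from above, fingers before and behind it. The gap from the bar to the tray's front wall is 29 mm; the bar is 18 mm above the tray's rim; moves with the tray
- pointer (a point): outer top edge of the dark pointer blade (3 mm thick) on the tray's +y side, 66 mm above the table; axes as those of unit; moves with the tray
- mark_at (a joint): where the mark stands: the value slide_out has when the pointer is level with the mark, in m (0.045 to 0.07). The mark stays put unless pushed hard
- mark_top (a point): top of the mark, an upright steel blade 3 mm thick and 66 mm high on a small carriage on the scale, on the unit's +y side next to the path of the pointer; 3 mm beyond the pointer's tip in y; axes as those of unit
- scoop: flat aluminium scoop, loose, about 160 g, pan 120 x 100 mm. Origin: under the centre of the pan (level with the table when it lies flat). x points to the open lip (60 mm from the origin, no wall there), -x to the handle; z up. Floor 4 mm thick, side walls 26 mm high, back wall 36 mm (56 mm at the handle's root)
- scoop_grip (a point): where to grip the scoop: middle of its straight wooden handle, 94 mm behind the scoop's origin and 42 mm above its underside. The handle runs along the scoop's x, 66 mm long, 14 mm wide, 24 mm high (from 30 to 54 mm above the table)
- scoop_lip (a point): middle of the scoop's open front edge, 60 mm ahead of the scoop's origin, 2 mm above its underside
- cone_a: green glass pine cone, 33 mm wide, 42 mm tall, 35 g, standing on its 24 mm foot in the scoop; origin at the centre of the foot, z towards the tip. The cones slide or roll off when the scoop is tipped 30 to 45 degrees
- cone_b: the other green glass pine cone, the same as cone_a
- cone_a_mid (a point): middle of cone_a, 18 mm above its foot
- cone_b_mid (a point): middle of cone_b, 18 mm above its foot
- slide: the slide tray with its handle and pointer as one body; its origin and axes are those of unit when shut and move with the tray (use pull_bar to grip it)
- lighthouse: white ceramic lighthouse, 64 mm wide at the foot, 138 mm tall; origin at the centre of its underside; not to be moved
- skater: silver metal skater figure on a 56 mm disc, 96 mm tall; origin at the centre of its underside; not to be moved
- globe_base: turned mahogany globe base, 84 mm across, 34 mm tall, nothing on it; origin at the centre of its underside; not to be moved
- globe: finished snow globe: 72 mm glass ball on an 80 mm mahogany base, 94 mm tall; origin at the centre of its underside; not to be moved
- pot: small lidded white pot, 42 mm across, 45 mm tall; origin at the centre of its underside; not to be moved
- brush: small brush lying flat, 150 mm long; origin at the centre of its underside; not to be moved
- carton: closed cardboard box, 100 x 90 x 60 mm; origin at the centre of its underside; not to be moved
There are look-alikes about, which are no part of the job. What is shaped like the cone_a but red is not meant.

How it is judged:
By the outcome, as a careful person would: the job done as asked, in the order asked, and still so for the second after the job is handed in, while the arm keeps its last pose, push and grip.
It also fails if it takes over 64 s, if anything falls off the work surface, if the arm or the gripper's body presses on something with over 40 N, if the wrist force passes 120 N, or if a joint passes its speed limit or range.

## Robot

A 6-joint arm with a two-finger parallel gripper is mounted at the origin on the work surface. World frame = base frame: x ahead of the robot, y to its left, z up, the work surface at z = 0. Lengths are in m, angles in degrees, forces in N, time in s.
With the tool pointing down it reaches from about 0.25 to 0.85 m from the base axis. Payload 12.5 kg.
Tool frame: the origin (TCP) lies on the centre line of the jaws, within the pads' length; the fingertips stand 11 mm ahead of it and the grasp point (between the pads) lies 8 mm behind it (robot.tip_extent is the distance from the TCP to the fingertips, in m); x points along the fingers, y is the direction in which the jaws open and shut, and the axes are right-handed (so a half turn about x gives the same grasp; the last joint's range is limited). The gripper opens to 93 mm and grips with 3 to 60 N. Pads are 15 mm wide; open, the fingers measure 128 mm over their backs; the gripper's body (75 mm by 188 mm) begins 65 mm behind the grasp point.
Start: joints at [-78.186, 20.094, 94.641, -0, 65.266, -4.847], TCP at [0.158, -0.527, 0.23] pointing down, gripper open.
Joint ranges: [-157.81, 157.81], [-45, 120.19], [0.68, 151.7], [-89.99, 269.99], [4.06, 180], [-164.3, 164.3]. Speed limits (degrees/s): [127.2, 127.2, 159.86, 180, 180, 180].

## Interface

Orientations are given as [roll, pitch, yaw] about the fixed x, y, z axes, in that order (R = Rz(yaw) Ry(pitch) Rx(roll)).
In Python, from bench import robot, optics gives the robot as it stands.
- The arm moves only by the tool send_rows, never from a script. Its argument "deltas" is a list of rows, each an object of numbers: "dx", "dy", "dz": the shift along the tool's x, y, z in m; "wx", "wy", "wz": the turn, a rotation vector about the tool's x, y, z in degrees. A call has 1 to 20 rows; each row shifts and turns the pose as measured when the row begins, along the tool's axes as they then stand; what a row does not reach is not made up. A row lasts 1/8 s, in which the tool goes at most 62.5 mm and 10.7 degrees, less where a joint would pass 70% of its speed; a pose out of reach is approached as far as the arm can. A call with a gripper value outside its range is refused whole. "gripper" is the opening, from -1 (shut) to 1 (fully open), so that 0 is half open, set as the call begins (left out, the last holds). The fingers move at their own pace and stop on an object; "squeeze" is the grip in N (left out, the last holds). Time passes only in rows, so rows that do not move let the fingers close. It gives the time, the measured TCP pose, the force and the opening at its end, in the units of the state.
- robot.get_state(): the state, without advancing time (a new reading comes with each control period).
- optics.grab_frame(name): name is "scene" or "top" or "wrist"; returns the picture (384x512x3 uint8, blue, green, red); there is no depth.
- optics.camera_info(name): a dict with "camera_matrix" (3x3 intrinsics, pixels), "k1" (the pictures are not rectified: a ray, as slopes to the right and down, at radius r is drawn at 1 + k1 r^2 times it, then the intrinsics apply), "pose" (4x4, takes a point from camera to world coordinates); the wrist camera has in their place "tool_from_camera" (4x4, takes a point from camera to tool coordinates, whose origin is the TCP and whose axes are the tool frame's). Camera axes: x right, y down, z forward; pixel columns grow to the right and rows downward; lengths in m; the calibration is good to about 2 mm. A picture is of the moment at which its call begins: read the wrist's pose just before it. camera_info takes no time and is no camera call.
- robot.close_job(): hands the job in, once; it reports no verdict.
The state is a dict: "t": time; "q": joint angles; "joint_vel": joint speeds; "joint_torque": joint torques, N m; "tool_pos": TCP position; "tool_rot": TCP orientation; "ft_force": force on the tool from outside, world axes, zero at the start; "moment": the same for the moment, N m; "opening": opening from 0.0 (shut) to 1.0 (fully open).
Only numpy, scipy, OpenCV 4.12 (cv2) and the standard library are available. Lean on these libraries where they do the work, as an engineer would, in place of code of your own. Each camera call takes 0.05 s, during which the arm holds its last target. There are 200 camera calls.

## Working session

There is one attempt and no reset: what is moved stays moved. The work goes in short steps, Python scripts to look and compute and a tool call to move; the robot and the scene stay as the last step left them, time stands still between calls to the robot, and variables do not carry over. Pictures are saved under pics/ and viewed, about 8 in all and at most 12, crops included, and the job is handed in when it is done.

Besides the shell and the picture viewer there is one more tool, called after "Call:" by a JSON object that holds its "fn" and its "kwargs". send_rows: Moves the arm, as the interface text tells. Its arguments: {"type":"object","properties":{"deltas":{"type":"array"},"gripper":{"type":"number"},"squeeze":{"type":"number"}},"required":["deltas"]}

```bash
mkdir -p pics
cat > h.py <<'E'
import numpy as np, cv2
from bench import robot, optics
from scipy.spatial.transform import Rotation as R
def ray(info,px,T=None):
    K=np.array(info['camera_matrix']);k1=info['k1']
    T=np.array(info['pose']) if T is None else T
    d=np.array([(px[0]-K[0,2])/K[0,0],(px[1]-K[1,2])/K[1,1]])
    u=d.copy()
    for _ in range(20): u=d/(1+k1*(u@u))
    v=T[:3,:3]@np.array([u[0],u[1],1]); return T[:3,3],v/np.linalg.norm(v)
def onz(info,px,z,T=None):
    o,v=ray(info,px,T); return o+v*(z-o[2])/v[2]
def proj(info,p,T=None):
    K=np.array(info['camera_matrix']);T=np.array(info['pose']) if T is None else T
    c=np.linalg.inv(T)@np.append(p,1);u=c[:2]/c[2];u=u*(1+info['k1']*(u@u));return K[:2,:2]@u+K[:2,2]
def tool():
    s=robot.get_state();T=np.eye(4);T[:3,:3]=R.from_euler('xyz',s['tool_rot'],degrees=True).as_matrix();T[:3,3]=s['tool_pos'];return T
def wristT(): return tool()@np.array(optics.camera_info('wrist')['tool_from_camera'])
E
python3 - <<'E'
from h import *
for n in ['top','scene']:
    f=optics.grab_frame(n);cv2.imwrite(f'pics/{n}0.png',cv2.resize(f,(800,600),interpolation=cv2.INTER_CUBIC));cv2.imwrite(f'pics/{n}0_raw.png',f)
    print(n,optics.camera_info(n))
print(robot.get_state()); print(optics.camera_info('wrist'))
E
```

```text
top {'camera_matrix': array([[465.48115953,   0.        , 251.69720044],
       [  0.        , 465.48115953, 188.59190365],
       [  0.        ,   0.        ,   1.        ]]), 'k1': 0.02530365157366928, 'pose': array([[ 2.25800542e-03, -9.96245234e-01,  8.65467203e-02,
         4.41876457e-01],
       [-9.99952800e-01, -1.43157322e-03,  9.60984809e-03,
        -8.17267809e-03],
       [-9.44986740e-03, -8.65643343e-02, -9.96201443e-01,
         1.49449437e+00],
       [ 0.00000000e+00,  0.00000000e+00,  0.00000000e+00,
         1.00000000e+00]])}
scene {'camera_matrix': array([[383.1692874 ,   0.        , 253.61535751],
       [  0.        , 383.1692874 , 188.31155109],
       [  0.        ,   0.        ,   1.        ]]), 'k1': -0.014828092114012393, 'pose': array([[ 0.27411124,  0.52703621, -0.80442269,  1.31509403],
       [ 0.96159116, -0.16267134,  0.22108931, -0.19653938],
       [-0.01433445, -0.83412881, -0.5513834 ,  0.60997568],
       [ 0.        ,  0.        ,  0.        ,  1.        ]])}
{'t': 0.1, 'q': array([-7.81852060e+01,  2.01209873e+01,  9.46738069e+01,  2.9044675
[... 426 characters left out ...]
array([ 0.48422035, -0.12405681, -0.90828544]), 'moment': array([ 0.01470704,  0.00523443, -0.00846435]), 'opening': 0.9964154191477043}
{'camera_matrix': array([[316.93611579,   0.        , 256.2257237 ],
       [  0.        , 316.93611579, 187.38482949],
       [  0.        ,   0.        ,   1.        ]]), 'k1': -0.009452521133668037, 'tool_from_camera': array([[-2.99766949e-04, -2.50223027e-01,  9.68188177e-01,
        -1.53865340e-01],
       [ 9.99999896e-01, -4.07464227e-04,  2.04309441e-04,
        -8.35109174e-04],
       [ 3.43379120e-04,  9.68188138e-01,  2.50223123e-01,
        -6.90744263e-02],
       [ 0.00000000e+00,  0.00000000e+00,  0.00000000e+00,
         1.00000000e+00]])}
```

View pics/top0.png

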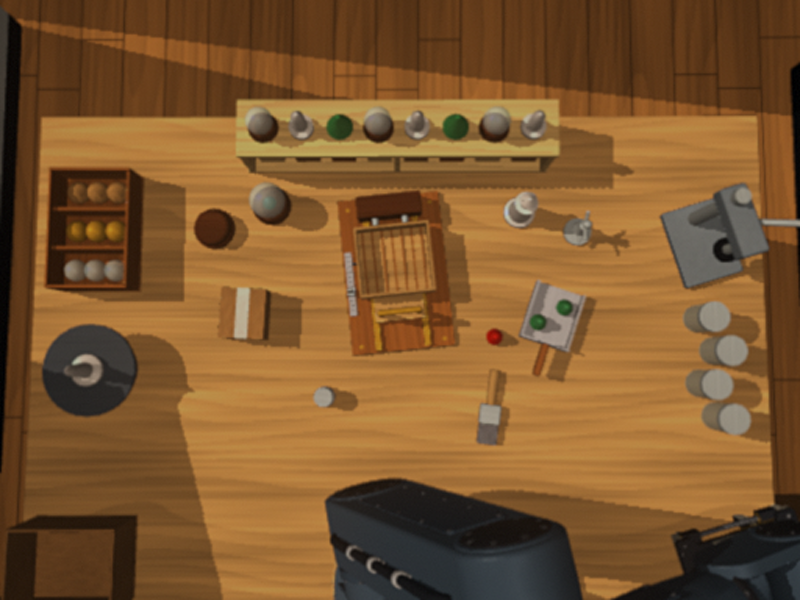

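View pics/scene0.png

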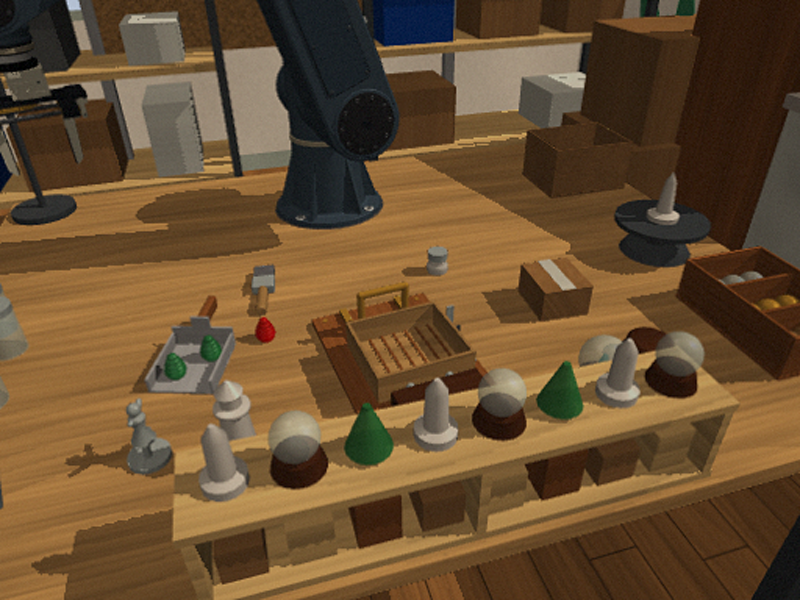

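The top view shows the scoop pan at about (553,316), its handle at (541,360) and its lip pointing up in the image. The tray centre is at (395,258), the bar at (401,312) and the scale at (350,285). The scene view agrees. The red look-alike cone is at (495,337) in the top view.

```bash
cat > m.py <<'E'
from h import *
i=optics.camera_info('top'); s=512/800
P=lambda a,z: onz(i,(np.array(a)+.5)*s-.5,z)
for n,a,z in [('board bl',(338,201),.012),('board br',(438,191),.012),('board fr',(456,345),.012),('board fl',(353,356),.012),
 ('tray bl',(355,227),.07),('tray br',(430,221),.07),('tray fr',(436,291),.07),('tray fl',(360,298),.07),('bar L',(376,317),.088),('bar R',(427,311),.088),
 ('pan tl',(537,282),.026),('pan tr',(586,295),.026),('pan bl',(521,335),.03),('pan br',(571,350),.03),('han0',(546,345),.054),('han1',(537,374),.054),('red',(495,337),.018),('brush',(490,410),.01)]:
    print(n,P(a,z).round(3))
f=cv2.imread('pics/top0_raw.png');h=cv2.cvtColor(f,cv2.COLOR_BGR2HSV)
m=cv2.inRange(h,(40,90,20),(85,255,255));_,_,st,c=cv2.connectedComponentsWithStats(m)
for k in range(1,len(st)):
    if st[k,4]>20: print('green',c[k]/s,st[k,4],onz(i,c[k],.025).round(3))
E
python3 m.py
```

```text
board bl [0.766 0.122 0.012]
board br [ 0.787 -0.085  0.012]
board fr [ 0.469 -0.121  0.012]
board fl [0.446 0.088 0.012]
tray bl [0.701 0.082 0.07 ]
tray br [ 0.713 -0.066  0.07 ]
tray fr [ 0.574 -0.078  0.07 ]
tray fl [0.56  0.072 0.07 ]
bar L [0.521 0.039 0.088]
bar R [ 0.533 -0.059  0.088]
pan tl [ 0.596 -0.284  0.026]
pan tr [ 0.57  -0.382  0.026]
pan bl [ 0.489 -0.25   0.03 ]
pan br [ 0.459 -0.349  0.03 ]
han0 [ 0.468 -0.295  0.054]
han1 [ 0.412 -0.276  0.054]
red [ 0.485 -0.199  0.018]
brush [ 0.338 -0.189  0.01 ]
green [338.65451389 126.41493056] 180 [0.919 0.12  0.025]
green [454.64457418 126.2706044 ] 182 [ 0.919 -0.12   0.025]
green [563.71268657 306.92630597] 67 [ 0.545 -0.338  0.025]
green [537.08767361 321.61458333] 72 [ 0.515 -0.284  0.025]
```

```bash
cat >> h.py <<'E'
def rotM(yaw,tilt,flip=1):
    # heading yaw; tool x down, tipped by tilt about heading-left axis (lip down); tool y = flip*left axis
    y=np.array([-np.sin(np.radians(yaw)),np.cos(np.radians(yaw)),0]);x=np.array([0,0,-1.])
    x=R.from_rotvec(np.radians(tilt)*y).apply(x);Y=flip*y
    return np.c_[x,Y,np.cross(x,Y)]
def plan(p,Rm,n=1):
    "steps from the present pose to p,Rm in n equal rows"
    T=tool();rv=R.from_matrix(T[:3,:3].T@Rm).as_rotvec();d=(np.array(p)-T[:3,3]);A=T[:3,:3]
    for k in range(n):
        dl=A.T@(d/n); w=np.degrees(rv)/n; print(dict(zip(['dx','dy','dz','wx','wy','wz'],np.r_[dl.round(4),w.round(2)].tolist())))
        A=A@R.from_rotvec(np.radians(w)).as_matrix()
E
python3 - <<'E'
from h import *
T=tool();print(T.round(3))
for fl in (1,-1):
  print(np.degrees(R.from_matrix(T[:3,:3].T@rotM(-18,0,fl)).as_rotvec()).round(1))
plan([.439,-.287,.22],rotM(-18,0,1),7)
E
```

```text
[[-0.     0.287 -0.958  0.158]
 [ 0.001 -0.958 -0.287 -0.527]
 [-1.    -0.001 -0.     0.229]
 [ 0.     0.     0.     1.   ]]
[-1.453e+02 -1.000e-01  0.000e+00]
[34.7  0.   0.1]
{'dx': 0.0013, 'dy': -0.0213, 'dz': -0.0483, 'wx': -20.76, 'wy': -0.01, 'wz': 0.0}
{'dx': 0.0013, 'dy': -0.0028, 'dz': -0.0527, 'wx': -20.76, 'wy': -0.01, 'wz': 0.0}
{'dx': 0.0013, 'dy': 0.0161, 'dz': -0.0503, 'wx': -20.76, 'wy': -0.01, 'wz': 0.0}
{'dx': 0.0013, 'dy': 0.0329, 'dz': -0.0413, 'wx': -20.76, 'wy': -0.01, 'wz': 0.0}
{'dx': 0.0013, 'dy': 0.0454, 'dz': -0.027, 'wx': -20.76, 'wy': -0.01, 'wz': 0.0}
{'dx': 0.0013, 'dy': 0.052, 'dz': -0.0091, 'wx': -20.76, 'wy': -0.01, 'wz': 0.0}
{'dx': 0.0013, 'dy': 0.0519, 'dz': 0.0099, 'wx': -20.76, 'wy': -0.01, 'wz': 0.0}
```

Run:
```python
from h import *
plan([.439,-.287,.22],rotM(-18,0,-1),8)
```

```text
{'dx': 0.0012, 'dy': -0.0186, 'dz': -0.0423, 'wx': 4.33, 'wy': 0.0, 'wz': 0.01}
{'dx': 0.0012, 'dy': -0.0217, 'dz': -0.0408, 'wx': 4.33, 'wy': 0.0, 'wz': 0.01}
{'dx': 0.0012, 'dy': -0.0248, 'dz': -0.039, 'wx': 4.33, 'wy': 0.0, 'wz': 0.01}
{'dx': 0.0012, 'dy': -0.0276, 'dz': -0.037, 'wx': 4.33, 'wy': 0.0, 'wz': 0.01}
{'dx': 0.0012, 'dy': -0.0304, 'dz': -0.0348, 'wx': 4.33, 'wy': 0.0, 'wz': 0.01}
{'dx': 0.0012, 'dy': -0.0329, 'dz': -0.0324, 'wx': 4.33, 'wy': 0.0, 'wz': 0.01}
{'dx': 0.0012, 'dy': -0.0353, 'dz': -0.0298, 'wx': 4.33, 'wy': 0.0, 'wz': 0.01}
{'dx': 0.0011, 'dy': -0.0374, 'dz': -0.0271, 'wx': 4.33, 'wy': 0.0, 'wz': 0.01}
```

Call:
{"fn": "send_rows", "kwargs": {"deltas": [{"dx": 0.001,"dy": -0.019,"dz": -0.042,"wx": 4.3},{"dx": 0.001,"dy": -0.022,"dz": -0.041,"wx": 4.3},{"dx": 0.001,"dy": -0.025,"dz": -0.039,"wx": 4.3},{"dx": 0.001,"dy": -0.028,"dz": -0.037,"wx": 4.3},{"dx": 0.001,"dy": -0.03,"dz": -0.035,"wx": 4.3},{"dx": 0.001,"dy": -0.033,"dz": -0.032,"wx": 4.3},{"dx": 0.001,"dy": -0.035,"dz": -0.03,"wx": 4.3},{"dx": 0.001,"dy": -0.037,"dz": -0.027,"wx": 4.3},{},{}], "gripper": 1}}

```text
schema error: expected keys dx, dy, dz, wx, wy, wz
```

Run:
```python
from h import *
T=wristT();f=optics.grab_frame('wrist');cv2.imwrite('pics/w1_raw.png',f);np.save('w1T.npy',T);print(tool().round(3))
cv2.imwrite('pics/w1.png',cv2.resize(f,(800,600),interpolation=cv2.INTER_CUBIC))
```

```text
[[-0.     0.287 -0.958  0.158]
 [ 0.001 -0.958 -0.287 -0.527]
 [-1.    -0.001 -0.     0.229]
 [ 0.     0.     0.     1.   ]]
```

View pics/w1.png

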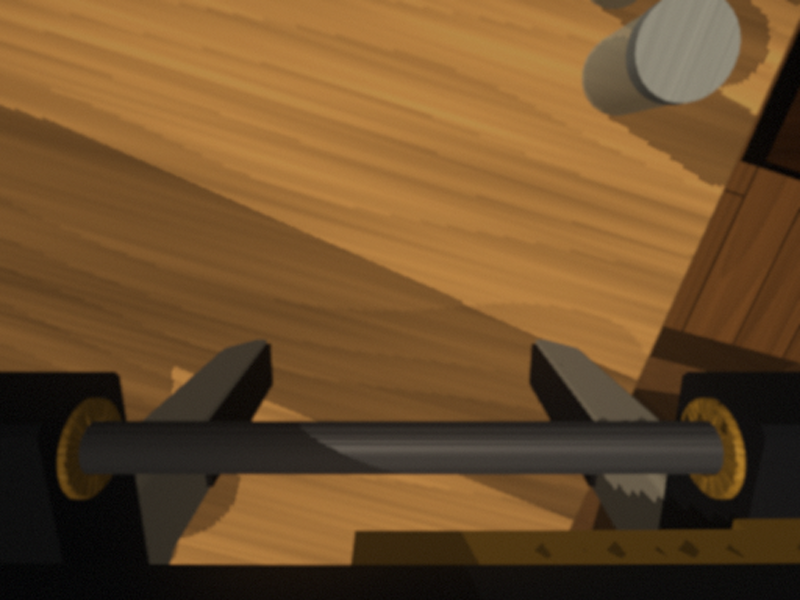

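The rows were refused because every row needs all six keys, so the arm has not moved. The wrist picture shows only bare table and the gripper's fingers at about (250,350) and (550,350).

Call:
{"fn": "send_rows", "kwargs": {"deltas": [{"dx": 0.001,"dy": -0.019,"dz": -0.042,"wx": 4.3,"wy": 0,"wz": 0},{"dx": 0.001,"dy": -0.022,"dz": -0.041,"wx": 4.3,"wy": 0,"wz": 0},{"dx": 0.001,"dy": -0.025,"dz": -0.039,"wx": 4.3,"wy": 0,"wz": 0},{"dx": 0.001,"dy": -0.028,"dz": -0.037,"wx": 4.3,"wy": 0,"wz": 0},{"dx": 0.001,"dy": -0.03,"dz": -0.035,"wx": 4.3,"wy": 0,"wz": 0},{"dx": 0.001,"dy": -0.033,"dz": -0.032,"wx": 4.3,"wy": 0,"wz": 0},{"dx": 0.001,"dy": -0.035,"dz": -0.03,"wx": 4.3,"wy": 0,"wz": 0},{"dx": 0.001,"dy": -0.037,"dz": -0.027,"wx": 4.3,"wy": 0,"wz": 0},{"dx": 0,"dy": 0,"dz": 0,"wx": 0,"wy": 0,"wz": 0},{"dx": 0,"dy": 0,"dz": 0,"wx": 0,"wy": 0,"wz": 0}], "gripper": 1}}

```text
t: 1.4
tool_pos: [0.4474, -0.2806, 0.2194]
tool_rot: [-35.7, 89.8, 125.4]
ft_force: [-0.3, 0.2, 0.6]
opening: 1.001
```

Run:
```python
from h import *
T=wristT();print(tool().round(3));f=optics.grab_frame('wrist');cv2.imwrite('pics/w2_raw.png',f);np.save('w2T.npy',T)
cv2.imwrite('pics/w2.png',cv2.resize(f,(800,600),interpolation=cv2.INTER_CUBIC))
```

```text
[[-0.002 -0.325 -0.946  0.447]
 [ 0.003 -0.946  0.325 -0.281]
 [-1.    -0.002  0.003  0.219]
 [ 0.     0.     0.     1.   ]]
```

View pics/w2.png

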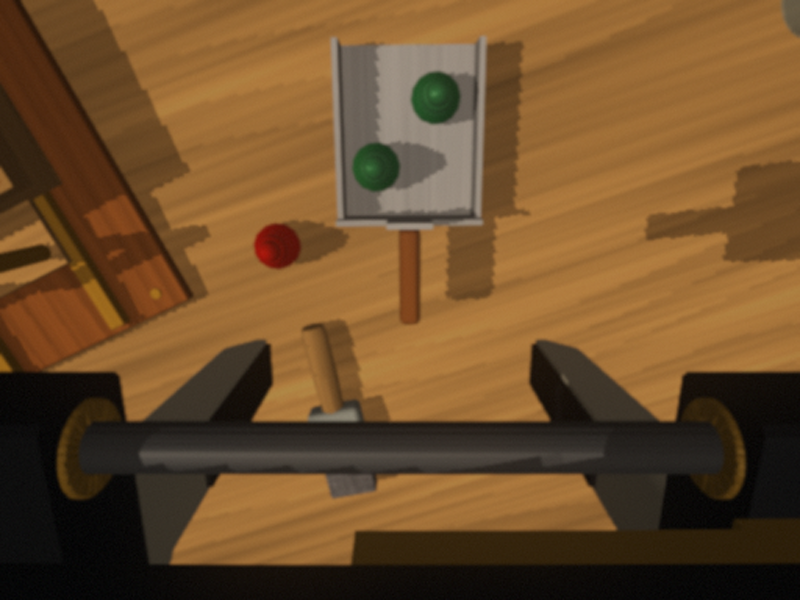

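The wrist picture shows the scoop almost straight ahead. Its handle runs from (409,230) to (410,323), the lip from (338,42) to (482,42), and the cones are at (376,166) and (436,97).

Run:
```python
from h import *
i=optics.camera_info('wrist');T=np.load('w2T.npy');s=.64
P=lambda a,z:onz(i,(np.array(a)+.5)*s-.5,z,T)
a,b=P((410,322),.054),P((409,240),.054)
L,Rr=P((341,45),.004),P((478,45),.004)
c=P((411,219),.056)
bl,br=P((343,216),.036),P((476,216),.036)
print(a,b,'lip',L,Rr,np.linalg.norm(L-Rr),'wall',c,bl,br)
lm=(L+Rr)/2
print('yaw hnd',np.degrees(np.arctan2(*(b-a)[1::-1])),'lip-end',np.degrees(np.arctan2(*(lm-a)[1::-1])),'len lip-end',np.linalg.norm((lm-a)[:2]),'expect',.06+.094+.033)
u=(lm-a)[:2]/np.linalg.norm((lm-a)[:2]); print('grip from end',a[:2]+u*.033,'from lip',lm[:2]-u*.154)
n=np.radians(np.degrees(np.arctan2(u[1],u[0])))
g=(a[:2]+u*.033+lm[:2]-u*.154)/2
plan([g[0],g[1],.12],rotM(np.degrees(n),0,-1),3)
```

```text
[ 0.41302045 -0.27446994  0.054     ] [ 0.46604889 -0.29172106  0.054     ] lip [ 0.60066379 -0.28907923  0.004     ] [ 0.57025458 -0.37752426  0.004     ] 0.09352670558144556 wall [ 0.47867001 -0.29731192  0.056     ] [ 0.49336855 -0.25411848  0.036     ] [ 0.46416717 -0.33918762  0.036     ]
yaw hnd -18.020649004238127 lip-end -18.838362619012134 len lip-end 0.18219851473855983 expect 0.187
grip from end [ 0.44425275 -0.28512563] from lip [ 0.43970846 -0.28357523]
{'dx': 0.0332, 'dy': 0.0018, 'dz': 0.0012, 'wx': -0.05, 'wy': 0.05, 'wz': 0.04}
{'dx': 0.0332, 'dy': 0.0018, 'dz': 0.0012, 'wx': -0.05, 'wy': 0.05, 'wz': 0.04}
{'dx': 0.0332, 'dy': 0.0017, 'dz': 0.0013, 'wx': -0.05, 'wy': 0.05, 'wz': 0.04}
```

Call:
{"fn": "send_rows", "kwargs": {"deltas": [{"dx": 0.033,"dy": 0.002,"dz": 0.002,"wx": 0,"wy": 0,"wz": 0},{"dx": 0.033,"dy": 0.002,"dz": 0.002,"wx": 0,"wy": 0.2,"wz": 0.1},{"dx": 0.033,"dy": 0.001,"dz": 0.001,"wx": 0,"wy": 0,"wz": 0},{"dx": 0.033,"dy": 0,"dz": 0,"wx": 0,"wy": 0,"wz": 0},{"dx": 0.025,"dy": 0,"dz": 0,"wx": 0,"wy": 0,"wz": 0},{"dx": 0.015,"dy": 0,"dz": 0,"wx": 0,"wy": 0,"wz": 0},{"dx": 0,"dy": 0,"dz": 0,"wx": 0,"wy": 0,"wz": 0}], "gripper": -0.2}}

```text
t: 2.33
tool_pos: [0.4368, -0.2899, 0.0439]
tool_rot: [161.7, 89.8, -37.6]
ft_force: [0.8, -0.1, 0.2]
opening: 0.403
```

Run:
```python
from h import *
plan([.442,-.2844,.034],rotM(-18.4,0,-1),1);print(tool()[:3,3])
```

```text
{'dx': 0.0099, 'dy': -0.007, 'dz': -0.003, 'wx': -0.95, 'wy': -0.2, 'wz': -0.07}
[ 0.43678713 -0.28994362  0.04385785]
```

Call:
{"fn": "send_rows", "kwargs": {"deltas": [{"dx": 0.005,"dy": -0.006,"dz": -0.003,"wx": -0.9,"wy": 0,"wz": 0},{"dx": 0.005,"dy": 0,"dz": 0,"wx": 0,"wy": 0,"wz": 0},{"dx": 0,"dy": 0,"dz": 0,"wx": 0,"wy": 0,"wz": 0}]}}

```text
t: 2.7
tool_pos: [0.4429, -0.2859, 0.0352]
tool_rot: [160.4, 89.6, -38.0]
ft_force: [0.3, -0.1, -0.8]
opening: 0.403
```

Run:
```python
from h import *
plan([.442,-.2844,.034],rotM(-18.4,0,-1),1);print(tool()[:3,3])
```

```text
{'dx': 0.0012, 'dy': -0.0011, 'dz': 0.0013, 'wx': 0.02, 'wy': -0.38, 'wz': -0.14}
[ 0.44289747 -0.28589522  0.0352385 ]
```

Lined up to about 1 mm. I'll close, then lift a little.

Call:
{"fn": "send_rows", "kwargs": {"deltas": [{"dx": 0.001,"dy": -0.001,"dz": 0,"wx": 0,"wy": 0,"wz": 0},{"dx": 0,"dy": 0,"dz": 0,"wx": 0,"wy": 0,"wz": 0},{"dx": 0,"dy": 0,"dz": 0,"wx": 0,"wy": 0,"wz": 0},{"dx": 0,"dy": 0,"dz": 0,"wx": 0,"wy": 0,"wz": 0},{"dx": 0,"dy": 0,"dz": 0,"wx": 0,"wy": 0,"wz": 0},{"dx": 0,"dy": 0,"dz": 0,"wx": 0,"wy": 0,"wz": 0}], "gripper": -1, "squeeze": 55}}

```text
t: 3.45
tool_pos: [0.4435, -0.2851, 0.0348]
tool_rot: [161.4, 89.5, -37.0]
ft_force: [-0.9, 0.5, -0.2]
opening: 0.146
```

Call:
{"fn": "send_rows", "kwargs": {"deltas": [{"dx": -0.003,"dy": 0,"dz": 0,"wx": 0,"wy": 0,"wz": 0},{"dx": -0.006,"dy": 0,"dz": 0,"wx": 0,"wy": 0,"wz": 0},{"dx": -0.01,"dy": 0,"dz": 0,"wx": 0,"wy": 0,"wz": 0},{"dx": -0.015,"dy": 0,"dz": 0,"wx": 0,"wy": 0,"wz": 0},{"dx": -0.015,"dy": 0,"dz": 0,"wx": 0,"wy": 0,"wz": 0},{"dx": -0.015,"dy": 0,"dz": 0,"wx": 0,"wy": 0,"wz": 0},{"dx": -0.015,"dy": 0,"dz": 0,"wx": 0,"wy": 0,"wz": 0},{"dx": -0.015,"dy": 0,"dz": 0,"wx": 0,"wy": 0,"wz": 0},{"dx": -0.012,"dy": 0,"dz": 0,"wx": 0,"wy": 0,"wz": 0},{"dx": -0.006,"dy": 0,"dz": 0,"wx": 0,"wy": 0,"wz": 0},{"dx": 0,"dy": 0,"dz": 0,"wx": 0,"wy": 0,"wz": 0}]}}

```text
t: 4.82
tool_pos: [0.4425, -0.2843, 0.1555]
tool_rot: [159.7, 89.5, -38.7]
ft_force: [0.8, 0.3, -2.4]
opening: 0.152
```

Run:
```python
from h import *
T=wristT();print(tool().round(4));f=optics.grab_frame('wrist');cv2.imwrite('pics/w3_raw.png',f);np.save('w3T.npy',T)
cv2.imwrite('pics/w3.png',cv2.resize(f,(800,600),interpolation=cv2.INTER_CUBIC))
```

```text
[[ 0.0064 -0.3153 -0.949   0.4425]
 [-0.0052 -0.949   0.3153 -0.2843]
 [-1.      0.0029 -0.0077  0.1555]
 [ 0.      0.      0.      1.    ]]
```

View pics/w3.png

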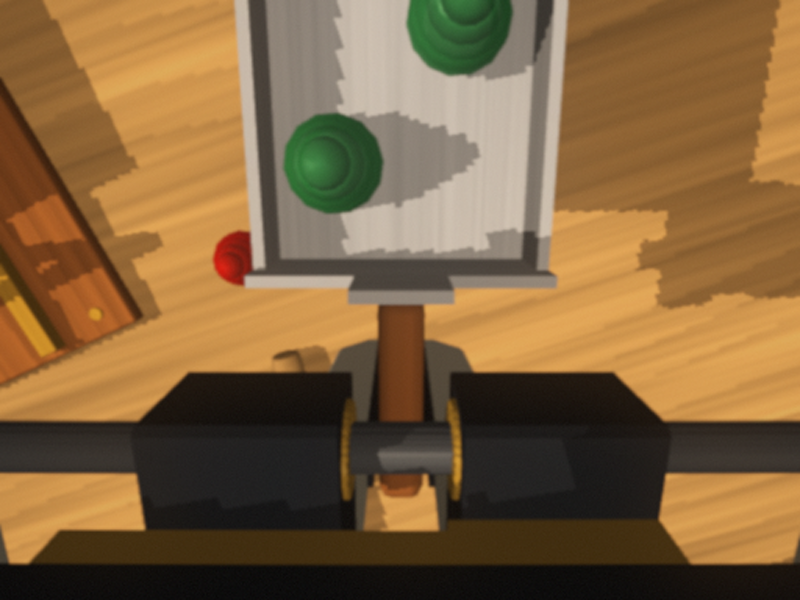

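The scoop is held level with both cones standing, at about (333,163) and (460,25). Next I'll carry it level to just before the tray.

```bash
cat >> h.py <<'E'
C=np.array([.637,.0025]);UY=6.
def tcp(lx,lz,th,yaw=UY):
    "TCP for lip underside at unit x=lx, height lz, tip th"
    f2=np.array([np.cos(np.radians(yaw)),np.sin(np.radians(yaw))]);c,s=np.cos(np.radians(th)),np.sin(np.radians(th))
    h=lx-.1525*c+.0348*s; z=lz+.1525*s+.0348*c
    return np.r_[C+h*f2,z]
def lip():
    T=tool();up=-T[:3,0];f=-T[:3,2];p=T[:3,3]+.1525*f-.0348*up
    u=np.array([np.cos(np.radians(UY)),np.sin(np.radians(UY))]);d=p[:2]-C
    print('lip unit x',round(d@u,4),'y',round(d@np.array([-u[1],u[0]]),4),'z',round(p[2],4),'tip',round(np.degrees(np.arcsin(-f[2])),1),'yaw',round(np.degrees(np.arctan2(f[1],f[0])),1),'t',robot.get_state()['t'])
E
python3 - <<'E'
from h import *
lip();print(tcp(-.005,.14,0));plan(tcp(-.005,.14,0),rotM(UY,0,-1),14)
E
```

```text
lip unit x -0.0845 y -0.3279 z 0.1215 tip -0.4 yaw -18.4 t 4.875
[ 0.4803628  -0.01396323  0.1748    ]
{'dx': -0.0015, 'dy': -0.0192, 'dz': 0.0035, 'wx': -1.74, 'wy': -0.03, 'wz': -0.02}
{'dx': -0.0015, 'dy': -0.0193, 'dz': 0.0029, 'wx': -1.74, 'wy': -0.03, 'wz': -0.02}
{'dx': -0.0015, 'dy': -0.0193, 'dz': 0.0023, 'wx': -1.74, 'wy': -0.03, 'wz': -0.02}
{'dx': -0.0015, 'dy': -0.0194, 'dz': 0.0017, 'wx': -1.74, 'wy': -0.03, 'wz': -0.02}
{'dx': -0.0014, 'dy': -0.0195, 'dz': 0.0012, 'wx': -1.74, 'wy': -0.03, 'wz': -0.02}
{'dx': -0.0014, 'dy': -0.0195, 'dz': 0.0006, 'wx': -1.74, 'wy': -0.03, 'wz': -0.02}
{'dx': -0.0014, 'dy': -0.0195, 'dz': -0.0, 'wx': -1.74, 'wy': -0.03, 'wz': -0.02}
{'dx': -0.0014, 'dy': -0.0195, 'dz': -0.0006, 'wx': -1.74, 'wy': -0.03, 'wz': -0.02}
{'dx': -0.0014, 'dy': -0.0195, 'dz': -0.0012, 'wx': -1.74, 'wy': -0.03, 'wz': -0.02}
{'dx': -0.0014, 'dy': -0.0194, 'dz': -0.0018, 'wx': -1.74, 'wy': -0.03, 'wz': -0.02}
{'dx': -0.0014, 'dy': -0.0193, 'dz': -0.0024, 'wx': -1.74, 'wy': -0.03, 'wz': -0.02}
{'dx': -0.0014, 'dy': -0.0193, 'dz': -0.003, 'wx': -1.74, 'wy': -0.03, 'wz': -0.02}
{'dx': -0.0014, 'dy': -0.0192, 'dz': -0.0036, 'wx': -1.74, 'wy': -0.03, 'wz': -0.02}
{'dx': -0.0014, 'dy': -0.019, 'dz': -0.0041, 'wx': -1.74, 'wy': -0.03, 'wz': -0.02}
```

Call:
{"fn": "send_rows", "kwargs": {"deltas": [{"dx": -0.003,"dy": -0.005,"dz": 0.001,"wx": -0.5,"wy": 0,"wz": 0},{"dx": -0.003,"dy": -0.01,"dz": 0.002,"wx": -1,"wy": 0,"wz": 0},{"dx": -0.003,"dy": -0.016,"dz": 0.003,"wx": -1.5,"wy": 0,"wz": 0},{"dx": -0.003,"dy": -0.019,"dz": 0.003,"wx": -1.7,"wy": 0,"wz": 0},{"dx": -0.002,"dy": -0.019,"dz": 0.003,"wx": -1.7,"wy": 0,"wz": 0},{"dx": -0.001,"dy": -0.019,"dz": 0.002,"wx": -1.7,"wy": 0,"wz": 0},{"dx": -0.001,"dy": -0.019,"dz": 0.001,"wx": -1.7,"wy": 0,"wz": 0},{"dx": -0.001,"dy": -0.019,"dz": 0,"wx": -1.7,"wy": 0,"wz": 0},{"dx": -0.001,"dy": -0.019,"dz": 0,"wx": -1.7,"wy": 0,"wz": 0},{"dx": -0.001,"dy": -0.019,"dz": -0.001,"wx": -1.7,"wy": 0,"wz": 0},{"dx": -0.001,"dy": -0.019,"dz": -0.002,"wx": -1.7,"wy": 0,"wz": 0},{"dx": -0.001,"dy": -0.019,"dz": -0.002,"wx": -1.7,"wy": 0,"wz": 0},{"dx": 0,"dy": -0.019,"dz": -0.003,"wx": -1.7,"wy": 0,"wz": 0},{"dx": 0,"dy": -0.016,"dz": -0.003,"wx": -1.4,"wy": 0,"wz": 0},{"dx": 0,"dy": -0.012,"dz": -0.003,"wx": -1,"wy": 0,"wz": 0},{"dx": 0,"dy": -0.006,"dz": 0,"wx": -0.5,"wy": 0,"wz": 0},{"dx": 0,"dy": 0,"dz": 0,"wx": 0,"wy": 0,"wz": 0}]}}

```text
t: 7.0
tool_pos: [0.4694, -0.0053, 0.177]
tool_rot: [145.2, 89.7, -28.2]
ft_force: [-1.0, 0.1, -3.4]
opening: 0.146
```

Run:
```python
from h import *
lip()
T=wristT();f=optics.grab_frame('wrist');cv2.imwrite('pics/w4.png',f)
g=optics.grab_frame('scene');
t=optics.grab_frame('top');cv2.imwrite('pics/t4_raw.png',t);cv2.imwrite('pics/c4.png',np.hstack([cv2.resize(f,(400,300)),cv2.resize(g[100:300,130:400],(400,300),interpolation=cv2.INTER_CUBIC)]))
plan(tcp(0,.1,20),rotM(UY,20,-1),10)
```

```text
lip unit x -0.0149 y 0.0114 z 0.1429 tip -0.3 yaw 6.7 t 7.0
{'dx': -0.0008, 'dy': 0.0009, 'dz': -0.0036, 'wx': 0.05, 'wy': -2.03, 'wz': -0.03}
{'dx': -0.0009, 'dy': 0.0009, 'dz': -0.0036, 'wx': 0.05, 'wy': -2.03, 'wz': -0.03}
{'dx': -0.001, 'dy': 0.0009, 'dz': -0.0035, 'wx': 0.05, 'wy': -2.03, 'wz': -0.03}
{'dx': -0.0011, 'dy': 0.0009, 'dz': -0.0035, 'wx': 0.05, 'wy': -2.03, 'wz': -0.03}
{'dx': -0.0013, 'dy': 0.0009, 'dz': -0.0035, 'wx': 0.05, 'wy': -2.03, 'wz': -0.03}
{'dx': -0.0014, 'dy': 0.0009, 'dz': -0.0034, 'wx': 0.05, 'wy': -2.03, 'wz': -0.03}
{'dx': -0.0015, 'dy': 0.0009, 'dz': -0.0034, 'wx': 0.05, 'wy': -2.03, 'wz': -0.03}
{'dx': -0.0016, 'dy': 0.0009, 'dz': -0.0033, 'wx': 0.05, 'wy': -2.03, 'wz': -0.03}
{'dx': -0.0017, 'dy': 0.0009, 'dz': -0.0032, 'wx': 0.05, 'wy': -2.03, 'wz': -0.03}
{'dx': -0.0019, 'dy': 0.0009, 'dz': -0.0032, 'wx': 0.05, 'wy': -2.03, 'wz': -0.03}
```

View pics/c4.png

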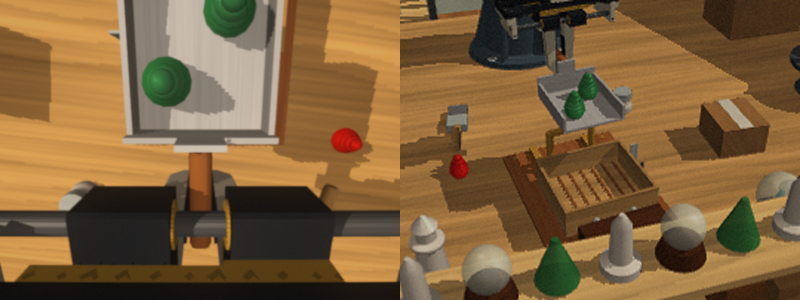

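The scoop is held over the bar with both cones standing. I'll tip it to 20° while bringing the lip in over the tray.

Call:
{"fn": "send_rows", "kwargs": {"deltas": [{"dx": 0,"dy": 0.001,"dz": -0.003,"wx": 0,"wy": -1.5,"wz": 0},{"dx": -0.001,"dy": 0.001,"dz": -0.004,"wx": 0,"wy": -2,"wz": 0},{"dx": -0.001,"dy": 0.001,"dz": -0.004,"wx": 0,"wy": -2,"wz": 0},{"dx": -0.001,"dy": 0.001,"dz": -0.004,"wx": 0,"wy": -2,"wz": 0},{"dx": -0.001,"dy": 0.001,"dz": -0.004,"wx": 0,"wy": -2,"wz": 0},{"dx": -0.001,"dy": 0.001,"dz": -0.003,"wx": 0,"wy": -2,"wz": 0},{"dx": -0.001,"dy": 0.001,"dz": -0.003,"wx": 0,"wy": -2,"wz": 0},{"dx": -0.002,"dy": 0.001,"dz": -0.003,"wx": 0,"wy": -2,"wz": 0},{"dx": -0.002,"dy": 0.001,"dz": -0.003,"wx": 0,"wy": -2,"wz": 0},{"dx": -0.002,"dy": 0.001,"dz": -0.003,"wx": 0,"wy": -1.5,"wz": 0},{"dx": 0,"dy": 0,"dz": 0,"wx": 0,"wy": 0,"wz": 0}]}}

```text
t: 8.52
tool_pos: [0.5109, -0.0162, 0.1835]
tool_rot: [0.9, 70.2, -173.0]
ft_force: [-0.6, -0.7, -3.7]
opening: 0.146
```

Run:
```python
from h import *
lip()
plan(tcp(0,.052,29),rotM(UY,29,-1),8)
```

```text
lip unit x 0.0043 y -0.0055 z 0.0992 tip 19.8 yaw 6.1 t 8.525
{'dx': 0.0027, 'dy': -0.0007, 'dz': -0.0024, 'wx': 0.0, 'wy': -1.15, 'wz': -0.04}
{'dx': 0.0027, 'dy': -0.0007, 'dz': -0.0025, 'wx': 0.0, 'wy': -1.15, 'wz': -0.04}
{'dx': 0.0026, 'dy': -0.0007, 'dz': -0.0025, 'wx': 0.0, 'wy': -1.15, 'wz': -0.04}
{'dx': 0.0026, 'dy': -0.0007, 'dz': -0.0026, 'wx': 0.0, 'wy': -1.15, 'wz': -0.04}
{'dx': 0.0025, 'dy': -0.0007, 'dz': -0.0026, 'wx': 0.0, 'wy': -1.15, 'wz': -0.04}
{'dx': 0.0025, 'dy': -0.0007, 'dz': -0.0027, 'wx': 0.0, 'wy': -1.15, 'wz': -0.04}
{'dx': 0.0024, 'dy': -0.0007, 'dz': -0.0027, 'wx': 0.0, 'wy': -1.15, 'wz': -0.04}
{'dx': 0.0024, 'dy': -0.0007, 'dz': -0.0028, 'wx': 0.0, 'wy': -1.15, 'wz': -0.04}
```

Call:
{"fn": "send_rows", "kwargs": {"deltas": [{"dx": 0.002,"dy": 0,"dz": -0.002,"wx": 0,"wy": -1,"wz": 0},{"dx": 0.003,"dy": -0.001,"dz": -0.002,"wx": 0,"wy": -1.1,"wz": 0},{"dx": 0.003,"dy": -0.001,"dz": -0.002,"wx": 0,"wy": -1.1,"wz": 0},{"dx": 0.003,"dy": -0.001,"dz": -0.003,"wx": 0,"wy": -1.1,"wz": 0},{"dx": 0.003,"dy": 0,"dz": -0.003,"wx": 0,"wy": -1.1,"wz": 0},{"dx": 0.002,"dy": 0,"dz": -0.003,"wx": 0,"wy": -1.1,"wz": 0},{"dx": 0.002,"dy": 0,"dz": -0.003,"wx": 0,"wy": -1.1,"wz": 0},{"dx": 0.002,"dy": 0,"dz": -0.003,"wx": 0,"wy": -1,"wz": 0},{"dx": 0,"dy": 0,"dz": 0,"wx": 0,"wy": 0,"wz": 0}]}}

```text
t: 9.65
tool_pos: [0.5222, -0.0118, 0.1543]
tool_rot: [0.6, 61.0, -173.3]
ft_force: [-0.1, -0.4, -3.1]
opening: 0.145
```

Run:
```python
from h import *
lip();print(robot.get_state()['ft_force'])
plan(tcp(-.005,.045,40),rotM(UY,40,-1),12)
```

```text
lip unit x 0.0009 y -0.0025 z 0.0499 tip 29.0 yaw 6.0 t 9.65
[-0.12092005 -0.42752867 -3.07561295]
{'dx': -0.0018, 'dy': -0.0002, 'dz': -0.0006, 'wx': -0.0, 'wy': -0.92, 'wz': -0.03}
{'dx': -0.0018, 'dy': -0.0002, 'dz': -0.0005, 'wx': -0.0, 'wy': -0.92, 'wz': -0.03}
{'dx': -0.0018, 'dy': -0.0002, 'dz': -0.0005, 'wx': -0.0, 'wy': -0.92, 'wz': -0.03}
{'dx': -0.0018, 'dy': -0.0002, 'dz': -0.0005, 'wx': -0.0, 'wy': -0.92, 'wz': -0.03}
{'dx': -0.0018, 'dy': -0.0002, 'dz': -0.0004, 'wx': -0.0, 'wy': -0.92, 'wz': -0.03}
{'dx': -0.0018, 'dy': -0.0002, 'dz': -0.0004, 'wx': -0.0, 'wy': -0.92, 'wz': -0.03}
{'dx': -0.0018, 'dy': -0.0002, 'dz': -0.0004, 'wx': -0.0, 'wy': -0.92, 'wz': -0.03}
{'dx': -0.0018, 'dy': -0.0002, 'dz': -0.0004, 'wx': -0.0, 'wy': -0.92, 'wz': -0.03}
{'dx': -0.0018, 'dy': -0.0002, 'dz': -0.0003, 'wx': -0.0, 'wy': -0.92, 'wz': -0.03}
{'dx': -0.0018, 'dy': -0.0002, 'dz': -0.0003, 'wx': -0.0, 'wy': -0.92, 'wz': -0.03}
{'dx': -0.0018, 'dy': -0.0002, 'dz': -0.0003, 'wx': -0.0, 'wy': -0.92, 'wz': -0.03}
{'dx': -0.0018, 'dy': -0.0002, 'dz': -0.0002, 'wx': -0.0, 'wy': -0.92, 'wz': -0.03}
```

Call:
{"fn": "send_rows", "kwargs": {"deltas": [{"dx": -0.002,"dy": 0,"dz": -0.0005,"wx": 0,"wy": -1,"wz": 0},{"dx": -0.002,"dy": 0,"dz": -0.0005,"wx": 0,"wy": -1,"wz": 0},{"dx": -0.002,"dy": 0,"dz": -0.0005,"wx": 0,"wy": -1,"wz": 0},{"dx": -0.002,"dy": 0,"dz": -0.0005,"wx": 0,"wy": -1,"wz": 0},{"dx": -0.002,"dy": 0,"dz": -0.0005,"wx": 0,"wy": -1,"wz": 0},{"dx": -0.002,"dy": 0,"dz": -0.0005,"wx": 0,"wy": -1,"wz": 0},{"dx": -0.002,"dy": 0,"dz": -0.0005,"wx": 0,"wy": -1,"wz": 0},{"dx": 0,"dy": 0,"dz": 0,"wx": 0,"wy": 0,"wz": 0}]}}

```text
t: 10.65
tool_pos: [0.5336, -0.0106, 0.1655]
tool_rot: [0.5, 53.6, -173.4]
ft_force: [0.6, 0.7, -1.6]
opening: 0.145
```

```bash
cat > look.py <<'E'
from h import *
import sys
lip();n=sys.argv[1]
f=optics.grab_frame('wrist');g=optics.grab_frame('scene')
for nm,x in (('wrist',f),('scene',g)):
    h=cv2.cvtColor(x,cv2.COLOR_BGR2HSV);m=cv2.inRange(h,(40,90,20),(85,255,255));_,_,st,c=cv2.connectedComponentsWithStats(m)
    print(nm,[(c[k].round().tolist(),int(st[k,4])) for k in range(1,len(st)) if st[k,4]>25])
cv2.imwrite(f'pics/{n}.png',np.hstack([cv2.resize(f,(400,300)),cv2.resize(g[100:300,130:400],(400,300),interpolation=cv2.INTER_CUBIC)]))
E
python3 look.py c5; python3 -c "
from h import *
plan(tcp(-.005,.045,45),rotM(UY,45,-1),10)"
```

```text
lip unit x -0.0022 y -0.0026 z 0.0469 tip 36.4 yaw 5.9 t 10.65
wrist []
scene [([411.0, 5.0], 35), ([438.0, 5.0], 101), ([270.0, 228.0], 78), ([255.0, 233.0], 53), ([359.0, 252.0], 696), ([236.0, 280.0], 788)]
{'dx': -0.0019, 'dy': -0.0002, 'dz': -0.0006, 'wx': -0.01, 'wy': -0.86, 'wz': -0.03}
{'dx': -0.0019, 'dy': -0.0002, 'dz': -0.0006, 'wx': -0.01, 'wy': -0.86, 'wz': -0.03}
{'dx': -0.0019, 'dy': -0.0002, 'dz': -0.0005, 'wx': -0.01, 'wy': -0.86, 'wz': -0.03}
{'dx': -0.0019, 'dy': -0.0002, 'dz': -0.0005, 'wx': -0.01, 'wy': -0.86, 'wz': -0.03}
{'dx': -0.002, 'dy': -0.0002, 'dz': -0.0005, 'wx': -0.01, 'wy': -0.86, 'wz': -0.03}
{'dx': -0.002, 'dy': -0.0002, 'dz': -0.0004, 'wx': -0.01, 'wy': -0.86, 'wz': -0.03}
{'dx': -0.002, 'dy': -0.0002, 'dz': -0.0004, 'wx': -0.01, 'wy': -0.86, 'wz': -0.03}
{'dx': -0.002, 'dy': -0.0002, 'dz': -0.0004, 'wx': -0.01, 'wy': -0.86, 'wz': -0.03}
{'dx': -0.002, 'dy': -0.0002, 'dz': -0.0004, 'wx': -0.01, 'wy': -0.86, 'wz': -0.03}
{'dx': -0.002, 'dy': -0.0002, 'dz': -0.0003, 'wx': -0.01, 'wy': -0.86, 'wz': -0.03}
```

Neither cone shows in the wrist view any more. The scene view has two green blobs near the tray, so I'll look.

View pics/c5.png

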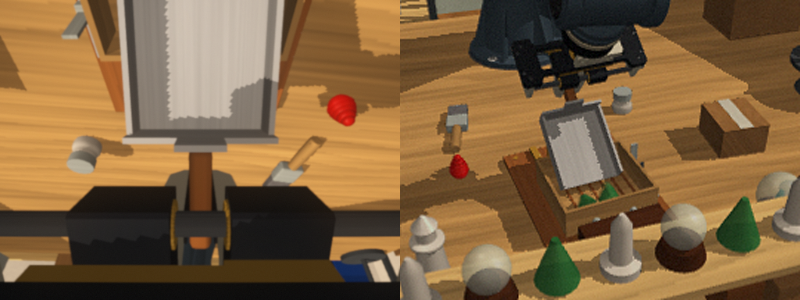

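Both cones are in the tray and the scoop is empty. I'll retreat along the scoop's own plane, then level it.

Call:
{"fn": "send_rows", "kwargs": {"deltas": [{"dx": 0,"dy": 0,"dz": 0.005,"wx": 0,"wy": 0,"wz": 0},{"dx": -0.002,"dy": 0,"dz": 0.012,"wx": 0,"wy": 0,"wz": 0},{"dx": -0.004,"dy": 0,"dz": 0.018,"wx": 0,"wy": 0,"wz": 0},{"dx": -0.008,"dy": 0,"dz": 0.018,"wx": 0,"wy": 0,"wz": 0},{"dx": -0.012,"dy": 0,"dz": 0.018,"wx": 0,"wy": 0,"wz": 0},{"dx": -0.012,"dy": 0,"dz": 0.018,"wx": 0,"wy": 0,"wz": 0},{"dx": -0.006,"dy": 0,"dz": 0.01,"wx": 0,"wy": 3,"wz": 0},{"dx": 0,"dy": 0,"dz": 0,"wx": 0,"wy": 5,"wz": 0},{"dx": 0,"dy": 0,"dz": 0,"wx": 0,"wy": 5,"wz": 0},{"dx": 0,"dy": 0,"dz": 0,"wx": 0,"wy": 5,"wz": 0},{"dx": 0,"dy": 0,"dz": 0,"wx": 0,"wy": 5,"wz": 0},{"dx": 0,"dy": 0,"dz": 0,"wx": 0,"wy": 5,"wz": 0},{"dx": 0,"dy": 0,"dz": 0,"wx": 0,"wy": 5,"wz": 0},{"dx": 0,"dy": 0,"dz": 0,"wx": 0,"wy": 3,"wz": 0},{"dx": 0,"dy": 0,"dz": 0,"wx": 0,"wy": 0,"wz": 0}]}}

```text
t: 12.62
tool_pos: [0.4731, -0.0165, 0.275]
tool_rot: [157.3, 88.8, -16.5]
ft_force: [0.5, 0.1, -0.9]
opening: 0.148
```

Run:
```python
from h import *
lip();print(tool()[:3,3])
plan([.4435,-.2851,.17],rotM(-18.4,0,-1),12)
```

```text
lip unit x -0.0119 y -0.0015 z 0.2431 tip -1.1 yaw 6.2 t 12.625
[ 0.47306059 -0.01648507  0.27496646]
{'dx': 0.0088, 'dy': 0.0219, 'dz': 0.005, 'wx': 2.05, 'wy': -0.1, 'wz': -0.02}
{'dx': 0.0088, 'dy': 0.0221, 'dz': 0.0042, 'wx': 2.05, 'wy': -0.1, 'wz': -0.02}
{'dx': 0.0088, 'dy': 0.0222, 'dz': 0.0034, 'wx': 2.05, 'wy': -0.1, 'wz': -0.02}
{'dx': 0.0088, 'dy': 0.0223, 'dz': 0.0026, 'wx': 2.05, 'wy': -0.1, 'wz': -0.02}
{'dx': 0.0088, 'dy': 0.0224, 'dz': 0.0018, 'wx': 2.05, 'wy': -0.1, 'wz': -0.02}
{'dx': 0.0088, 'dy': 0.0225, 'dz': 0.001, 'wx': 2.05, 'wy': -0.1, 'wz': -0.02}
{'dx': 0.0088, 'dy': 0.0225, 'dz': 0.0002, 'wx': 2.05, 'wy': -0.1, 'wz': -0.02}
{'dx': 0.0088, 'dy': 0.0225, 'dz': -0.0007, 'wx': 2.05, 'wy': -0.1, 'wz': -0.02}
{'dx': 0.0088, 'dy': 0.0225, 'dz': -0.0015, 'wx': 2.05, 'wy': -0.1, 'wz': -0.02}
{'dx': 0.0088, 'dy': 0.0224, 'dz': -0.0023, 'wx': 2.05, 'wy': -0.1, 'wz': -0.02}
{'dx': 0.0088, 'dy': 0.0223, 'dz': -0.0031, 'wx': 2.05, 'wy': -0.1, 'wz': -0.02}
{'dx': 0.0088, 'dy': 0.0222, 'dz': -0.0039, 'wx': 2.05, 'wy': -0.1, 'wz': -0.02}
```

Call:
{"fn": "send_rows", "kwargs": {"deltas": [{"dx": 0.004,"dy": 0.012,"dz": 0.003,"wx": 1,"wy": 0,"wz": 0},{"dx": 0.008,"dy": 0.022,"dz": 0.004,"wx": 2,"wy": -0.5,"wz": 0},{"dx": 0.009,"dy": 0.022,"dz": 0.003,"wx": 2,"wy": -0.5,"wz": 0},{"dx": 0.009,"dy": 0.022,"dz": 0.003,"wx": 2,"wy": 0,"wz": 0},{"dx": 0.009,"dy": 0.022,"dz": 0.002,"wx": 2,"wy": 0,"wz": 0},{"dx": 0.009,"dy": 0.022,"dz": 0.001,"wx": 2,"wy": 0,"wz": 0},{"dx": 0.009,"dy": 0.022,"dz": 0,"wx": 2,"wy": 0,"wz": 0},{"dx": 0.009,"dy": 0.022,"dz": -0.001,"wx": 2,"wy": 0,"wz": 0},{"dx": 0.009,"dy": 0.022,"dz": -0.002,"wx": 2,"wy": 0,"wz": 0},{"dx": 0.009,"dy": 0.022,"dz": -0.002,"wx": 2,"wy": 0,"wz": 0},{"dx": 0.009,"dy": 0.022,"dz": -0.003,"wx": 2,"wy": 0,"wz": 0},{"dx": 0.009,"dy": 0.02,"dz": -0.003,"wx": 2,"wy": 0,"wz": 0},{"dx": 0.004,"dy": 0.008,"dz": 0,"wx": 1,"wy": 0,"wz": 0},{"dx": 0,"dy": 0,"dz": 0,"wx": 0,"wy": 0,"wz": 0}]}}

```text
t: 14.38
tool_pos: [0.4402, -0.2934, 0.1637]
tool_rot: [26.8, 89.0, -172.3]
ft_force: [0.0, -0.3, -1.9]
opening: 0.146
```

Run:
```python
from h import *
lip();print(tool()[:3,3])
plan([.4435,-.2851,.037],rotM(-18.4,0,-1),6)
```

```text
lip unit x -0.0892 y -0.3386 z 0.1267 tip 0.8 yaw -19.2 t 14.375
[ 0.44019234 -0.29340546  0.16371351]
{'dx': 0.0211, 'dy': -0.0016, 'dz': -0.0004, 'wx': -0.13, 'wy': 0.14, 'wz': -0.07}
{'dx': 0.0211, 'dy': -0.0016, 'dz': -0.0003, 'wx': -0.13, 'wy': 0.14, 'wz': -0.07}
{'dx': 0.0211, 'dy': -0.0016, 'dz': -0.0003, 'wx': -0.13, 'wy': 0.14, 'wz': -0.07}
{'dx': 0.0211, 'dy': -0.0016, 'dz': -0.0002, 'wx': -0.13, 'wy': 0.14, 'wz': -0.07}
{'dx': 0.0211, 'dy': -0.0015, 'dz': -0.0002, 'wx': -0.13, 'wy': 0.14, 'wz': -0.07}
{'dx': 0.0211, 'dy': -0.0015, 'dz': -0.0001, 'wx': -0.13, 'wy': 0.14, 'wz': -0.07}
```

Call:
{"fn": "send_rows", "kwargs": {"deltas": [{"dx": 0.015,"dy": -0.001,"dz": 0,"wx": 0,"wy": 0.3,"wz": -0.2},{"dx": 0.021,"dy": -0.002,"dz": 0,"wx": -0.2,"wy": 0.3,"wz": -0.2},{"dx": 0.021,"dy": -0.002,"dz": 0,"wx": -0.2,"wy": 0.3,"wz": 0},{"dx": 0.021,"dy": -0.002,"dz": 0,"wx": -0.2,"wy": 0,"wz": 0},{"dx": 0.018,"dy": -0.001,"dz": 0,"wx": 0,"wy": 0,"wz": 0},{"dx": 0.01,"dy": 0,"dz": 0,"wx": 0,"wy": 0,"wz": 0},{"dx": 0,"dy": 0,"dz": 0,"wx": 0,"wy": 0,"wz": 0}]}}

```text
t: 15.25
tool_pos: [0.4447, -0.2829, 0.0577]
tool_rot: [169.2, 89.7, -29.0]
ft_force: [-0.7, 0.4, -2.3]
opening: 0.144
```

Run:
```python
from h import *
lip()
plan([.4435,-.2851,.0352],rotM(-18.4,0,-1),1)
```

```text
lip unit x -0.0818 y -0.3263 z 0.0236 tip -0.3 yaw -18.2 t 15.25
{'dx': 0.0225, 'dy': 0.0024, 'dz': 0.0006, 'wx': 0.22, 'wy': -0.27, 'wz': -0.05}
```

Call:
{"fn": "send_rows", "kwargs": {"deltas": [{"dx": 0.007,"dy": 0.001,"dz": 0,"wx": 0,"wy": -0.2,"wz": 0},{"dx": 0.007,"dy": 0,"dz": 0,"wx": 0,"wy": 0,"wz": 0},{"dx": 0.004,"dy": 0,"dz": 0,"wx": 0,"wy": 0,"wz": 0},{"dx": 0,"dy": 0,"dz": 0,"wx": 0,"wy": 0,"wz": 0}]}}

```text
t: 15.75
tool_pos: [0.4452, -0.2845, 0.0399]
tool_rot: [152.5, 89.8, -45.7]
ft_force: [0.7, 0.0, -0.7]
opening: 0.145
```

```bash
python3 -c "
from h import *
lip()"
```

```text
lip unit x -0.0816 y -0.3279 z 0.0056 tip -0.2 yaw -18.2 t 15.75
```

Call:
{"fn": "send_rows", "kwargs": {"deltas": [{"dx": 0.002,"dy": 0,"dz": 0,"wx": 0,"wy": 0,"wz": 0},{"dx": 0.002,"dy": 0,"dz": 0,"wx": 0,"wy": 0,"wz": 0},{"dx": 0,"dy": 0,"dz": 0,"wx": 0,"wy": 0,"wz": 0}]}}

```text
t: 16.12
tool_pos: [0.4453, -0.2847, 0.0359]
tool_rot: [153.4, 89.8, -44.8]
ft_force: [0.5, -1.0, -2.1]
opening: 0.145
```

```bash
python3 -c "
from h import *
lip()"; python3 look.py c6
```

```text
lip unit x -0.0814 y -0.3281 z 0.0017 tip -0.2 yaw -18.2 t 16.125
lip unit x -0.0814 y -0.3281 z 0.0017 tip -0.2 yaw -18.2 t 16.125
wrist []
scene [([411.0, 4.0], 31), ([438.0, 5.0], 102), ([271.0, 228.0], 74), ([255.0, 233.0], 80), ([359.0, 252.0], 695), ([236.0, 280.0], 787)]
```

View pics/c6.png

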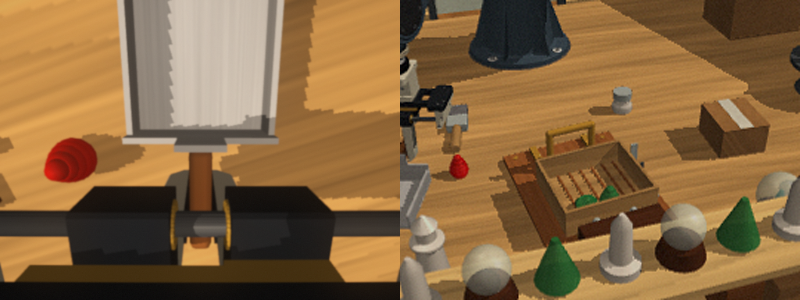

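The scoop is back over its old place, about 1 mm above the table, and both cones lie in the tray. I'll lower the last bit, release and rise.

Call:
{"fn": "send_rows", "kwargs": {"deltas": [{"dx": 0.0012,"dy": 0,"dz": 0,"wx": 0,"wy": 0,"wz": 0},{"dx": 0.0005,"dy": 0,"dz": 0,"wx": 0,"wy": 0,"wz": 0},{"dx": 0,"dy": 0,"dz": 0,"wx": 0,"wy": 0,"wz": 0}]}}

```text
t: 16.6
tool_pos: [0.4455, -0.2848, 0.0349]
tool_rot: [154.7, 89.7, -43.5]
ft_force: [-1.5, 1.5, -0.6]
opening: 0.144
```

Call:
{"fn": "send_rows", "kwargs": {"deltas": [{"dx": 0,"dy": 0,"dz": 0,"wx": 0,"wy": 0,"wz": 0},{"dx": 0,"dy": 0,"dz": 0,"wx": 0,"wy": 0,"wz": 0},{"dx": 0,"dy": 0,"dz": 0,"wx": 0,"wy": 0,"wz": 0},{"dx": 0,"dy": 0,"dz": 0,"wx": 0,"wy": 0,"wz": 0}], "gripper": -0.2}}

```text
t: 17.1
tool_pos: [0.4459, -0.2851, 0.035]
tool_rot: [156.3, 89.6, -41.8]
ft_force: [0.1, 0.8, 0.4]
opening: 0.403
```

Call:
{"fn": "send_rows", "kwargs": {"deltas": [{"dx": -0.01,"dy": 0,"dz": 0,"wx": 0,"wy": 0,"wz": 0},{"dx": -0.025,"dy": 0,"dz": 0,"wx": 0,"wy": 0,"wz": 0},{"dx": -0.04,"dy": 0,"dz": 0,"wx": 0,"wy": 0,"wz": 0},{"dx": -0.04,"dy": 0,"dz": 0,"wx": 0,"wy": 0,"wz": 0},{"dx": -0.04,"dy": 0,"dz": 0,"wx": 0,"wy": 0,"wz": 0},{"dx": -0.02,"dy": 0,"dz": 0,"wx": 0,"wy": 0,"wz": 0},{"dx": 0,"dy": 0,"dz": 0,"wx": 0,"wy": 0,"wz": 0}]}}

```text
t: 17.98
tool_pos: [0.445, -0.2842, 0.2194]
tool_rot: [157.5, 89.5, -40.7]
ft_force: [0.3, 0.2, -1.0]
opening: 0.397
```

Run:
```python
from h import *
print(tool()[:3,3])
f2=np.array([np.cos(np.radians(6)),np.sin(np.radians(6))])
print(C-.105*f2)
plan(np.r_[C-.13*f2,.23],rotM(6,0,-1),8)
plan(np.r_[C-.13*f2,.23],rotM(-84,0,-1),1)
```

```text
[ 0.444959   -0.28421717  0.21939953]
[ 0.5325752  -0.00847549]
{'dx': -0.0015, 'dy': -0.0349, 'dz': 0.0032, 'wx': -3.02, 'wy': -0.05, 'wz': -0.03}
{'dx': -0.0014, 'dy': -0.035, 'dz': 0.0013, 'wx': -3.02, 'wy': -0.05, 'wz': -0.03}
{'dx': -0.0014, 'dy': -0.035, 'dz': -0.0005, 'wx': -3.02, 'wy': -0.05, 'wz': -0.03}
{'dx': -0.0014, 'dy': -0.0349, 'dz': -0.0023, 'wx': -3.02, 'wy': -0.05, 'wz': -0.03}
{'dx': -0.0014, 'dy': -0.0348, 'dz': -0.0042, 'wx': -3.02, 'wy': -0.05, 'wz': -0.03}
{'dx': -0.0014, 'dy': -0.0345, 'dz': -0.006, 'wx': -3.02, 'wy': -0.05, 'wz': -0.03}
{'dx': -0.0013, 'dy': -0.0341, 'dz': -0.0078, 'wx': -3.02, 'wy': -0.05, 'wz': -0.03}
{'dx': -0.0013, 'dy': -0.0337, 'dz': -0.0096, 'wx': -3.02, 'wy': -0.05, 'wz': -0.03}
{'dx': -0.0117, 'dy': -0.279, 'dz': 0.0255, 'wx': 65.82, 'wy': -0.51, 'wz': 0.09}
```

Run:
```python
from h import *
f2=np.array([np.cos(np.radians(6)),np.sin(np.radians(6))])
plan(np.r_[C-.07*f2,.23],rotM(96,0,-1),14)
```

```text
{'dx': -0.0008, 'dy': -0.0217, 'dz': -0.0021, 'wx': -8.16, 'wy': -0.01, 'wz': -0.04}
{'dx': -0.0008, 'dy': -0.0212, 'dz': -0.0051, 'wx': -8.16, 'wy': -0.01, 'wz': -0.04}
{'dx': -0.0008, 'dy': -0.0202, 'dz': -0.0081, 'wx': -8.16, 'wy': -0.01, 'wz': -0.04}
{'dx': -0.0008, 'dy': -0.0189, 'dz': -0.0109, 'wx': -8.16, 'wy': -0.01, 'wz': -0.04}
{'dx': -0.0008, 'dy': -0.0171, 'dz': -0.0134, 'wx': -8.16, 'wy': -0.01, 'wz': -0.04}
{'dx': -0.0007, 'dy': -0.0151, 'dz': -0.0157, 'wx': -8.16, 'wy': -0.01, 'wz': -0.04}
{'dx': -0.0007, 'dy': -0.0127, 'dz': -0.0177, 'wx': -8.16, 'wy': -0.01, 'wz': -0.04}
{'dx': -0.0007, 'dy': -0.01, 'dz': -0.0193, 'wx': -8.16, 'wy': -0.01, 'wz': -0.04}
{'dx': -0.0007, 'dy': -0.0072, 'dz': -0.0206, 'wx': -8.16, 'wy': -0.01, 'wz': -0.04}
{'dx': -0.0007, 'dy': -0.0042, 'dz': -0.0214, 'wx': -8.16, 'wy': -0.01, 'wz': -0.04}
{'dx': -0.0007, 'dy': -0.0011, 'dz': -0.0218, 'wx': -8.16, 'wy': -0.01, 'wz': -0.04}
{'dx': -0.0007, 'dy': 0.002, 'dz': -0.0217, 'wx': -8.16, 'wy': -0.01, 'wz': -0.04}
{'dx': -0.0007, 'dy': 0.005, 'dz': -0.0212, 'wx': -8.16, 'wy': -0.01, 'wz': -0.04}
{'dx': -0.0007, 'dy': 0.008, 'dz': -0.0203, 'wx': -8.16, 'wy': -0.01, 'wz': -0.04}
```

Call:
{"fn": "send_rows", "kwargs": {"deltas": [{"dx": -0.001,"dy": -0.021,"dz": -0.002,"wx": -8,"wy": 0,"wz": 0},{"dx": -0.001,"dy": -0.021,"dz": -0.005,"wx": -8,"wy": 0,"wz": 0},{"dx": -0.001,"dy": -0.02,"dz": -0.008,"wx": -8,"wy": 0,"wz": 0},{"dx": -0.001,"dy": -0.019,"dz": -0.011,"wx": -8,"wy": 0,"wz": 0},{"dx": -0.001,"dy": -0.017,"dz": -0.013,"wx": -8,"wy": 0,"wz": 0},{"dx": -0.001,"dy": -0.015,"dz": -0.016,"wx": -8,"wy": 0,"wz": 0},{"dx": -0.001,"dy": -0.013,"dz": -0.018,"wx": -8,"wy": 0,"wz": 0},{"dx": -0.001,"dy": -0.01,"dz": -0.019,"wx": -8,"wy": 0,"wz": 0},{"dx": 0,"dy": -0.007,"dz": -0.021,"wx": -8,"wy": 0,"wz": 0},{"dx": 0,"dy": -0.004,"dz": -0.021,"wx": -8,"wy": 0,"wz": 0},{"dx": 0,"dy": -0.001,"dz": -0.022,"wx": -8,"wy": 0,"wz": 0},{"dx": 0,"dy": 0.002,"dz": -0.022,"wx": -8,"wy": 0,"wz": 0},{"dx": 0,"dy": 0.005,"dz": -0.021,"wx": -8,"wy": 0,"wz": 0},{"dx": 0,"dy": 0.006,"dz": -0.015,"wx": -6,"wy": 0,"wz": 0},{"dx": 0,"dy": 0,"dz": 0,"wx": 0,"wy": 0,"wz": 0}], "gripper": -0.5}}

```text
t: 19.85
tool_pos: [0.5589, 0.0012, 0.2115]
tool_rot: [-98.2, 89.2, 177.2]
ft_force: [-0.2, -0.4, -0.1]
opening: 0.248
```

Run:
```python
from h import *
T=wristT();print(tool().round(3),robot.get_state()['q'].round(0));f=optics.grab_frame('wrist');cv2.imwrite('pics/w7_raw.png',f);np.save('w7T.npy',T)
cv2.imwrite('pics/w7.png',cv2.resize(f,(800,600),interpolation=cv2.INTER_CUBIC))
```

```text
[[-0.014  0.995  0.094  0.559]
 [ 0.001  0.094 -0.996  0.001]
 [-1.    -0.014 -0.002  0.212]
 [ 0.     0.     0.     1.   ]] [ -5.  23.  94.  -0.  64. -10.]
```

View pics/w7.png

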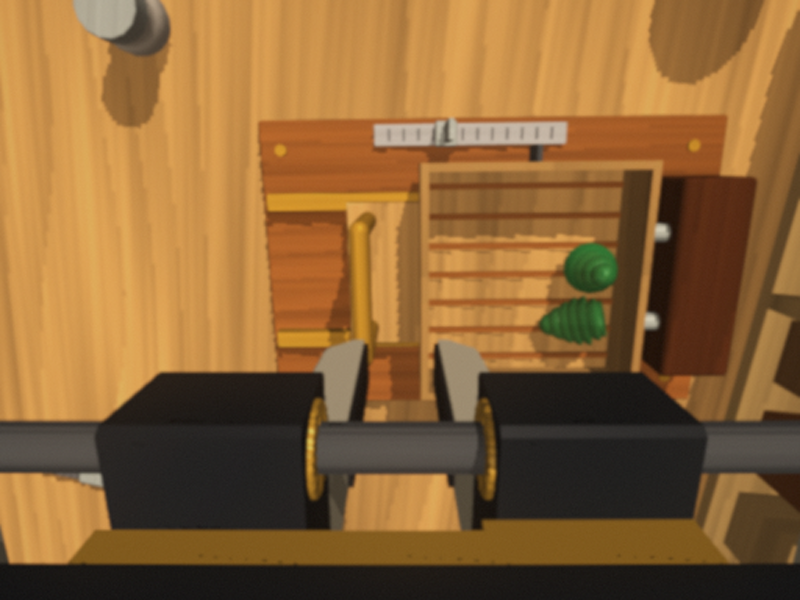

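The wrist picture shows both cones in the tray at (590,267) and (575,320). The bar's centre line runs from (358,235) to (362,345), the pointer is at (537,152) and the mark at (448,130) on the scale.

Run:
```python
from h import *
i=optics.camera_info('wrist');T=np.load('w7T.npy');s=.64
P=lambda a,z:onz(i,(np.array(a)+.5)*s-.5,z,T)
pts={'rimFL':((421,163),.07),'rimBL':((661,163),.07),'rimFR?':((427,385),.07),'barL':((358,232),.088),'barM':((361,330),.088),'brdFL':((260,122),.012),'brdBL':((726,116),.012),'ptr':((537,150),.066),'mark':((450,128),.066)}
for k,(a,z) in pts.items(): print(k,P(a,z).round(4))
a,b=P((260,122),.012),P((726,116),.012);print('yaw board',np.degrees(np.arctan2(*(b-a)[1::-1])),np.linalg.norm(a-b))
a,b=P((421,163),.07),P((661,163),.07);print('yaw rim',np.degrees(np.arctan2(*(b-a)[1::-1])),np.linalg.norm(a-b))
f=cv2.imread('pics/w7_raw.png');
cv2.imwrite('pics/z7.png',cv2.resize(f[65:115,225:385],(800,250),interpolation=cv2.INTER_CUBIC))
```

```text
rimFL [0.5618 0.0731 0.07  ]
rimBL [0.6991 0.0862 0.07  ]
rimFR? [ 0.58   -0.0647  0.07  ]
barL [0.53   0.0323 0.088 ]
barM [ 0.5359 -0.0253  0.088 ]
brdFL [0.4514 0.0903 0.012 ]
brdBL [0.7642 0.1235 0.012 ]
ptr [0.6281 0.0867 0.066 ]
mark [0.5765 0.0941 0.066 ]
yaw board 6.061917819558612 0.3146071774234666
yaw rim 5.43627399341689 0.13793669067588277
```

View pics/z7.png

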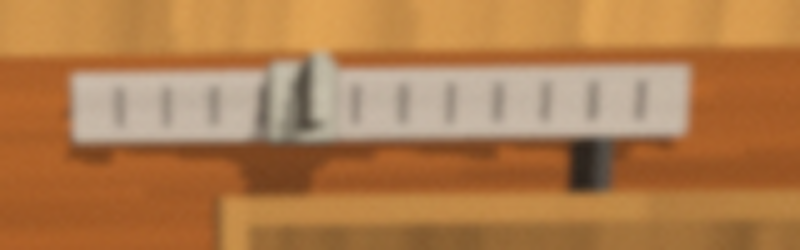

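Run:
```python
from h import *
i=optics.camera_info('wrist');T=np.load('w7T.npy')
p=onz(i,(344.5,93),.066,T);m=onz(i,(289,81),.066,T);u=np.array([np.cos(np.radians(6)),np.sin(np.radians(6))])
print('ptr',p,'mark',m,'dx unit',(p-m)[:2]@u,'y',(m-p)[:2]@np.array([-u[1],u[0]]))
plan([.5337,-.006,.13],rotM(96,0,-1),5)
```

```text
ptr [0.62858126 0.08923268 0.066     ] mark [0.57743243 0.09480551 0.066     ] dx unit 0.0502861135849377 y 0.010888812738595608
{'dx': 0.0164, 'dy': -0.0049, 'dz': 0.0009, 'wx': -0.14, 'wy': -0.02, 'wz': 0.17}
{'dx': 0.0164, 'dy': -0.0049, 'dz': 0.0009, 'wx': -0.14, 'wy': -0.02, 'wz': 0.17}
{'dx': 0.0163, 'dy': -0.005, 'dz': 0.0009, 'wx': -0.14, 'wy': -0.02, 'wz': 0.17}
{'dx': 0.0163, 'dy': -0.005, 'dz': 0.0008, 'wx': -0.14, 'wy': -0.02, 'wz': 0.17}
{'dx': 0.0163, 'dy': -0.0051, 'dz': 0.0008, 'wx': -0.14, 'wy': -0.02, 'wz': 0.17}
```

Call:
{"fn": "send_rows", "kwargs": {"deltas": [{"dx": 0.015,"dy": -0.005,"dz": 0.001,"wx": 0,"wy": 0,"wz": 0.4},{"dx": 0.015,"dy": -0.005,"dz": 0.001,"wx": -0.3,"wy": 0,"wz": 0.4},{"dx": 0.015,"dy": -0.005,"dz": 0.001,"wx": -0.3,"wy": 0,"wz": 0},{"dx": 0.015,"dy": -0.005,"dz": 0.001,"wx": 0,"wy": 0,"wz": 0},{"dx": 0.012,"dy": -0.003,"dz": 0,"wx": 0,"wy": 0,"wz": 0},{"dx": 0,"dy": 0,"dz": 0,"wx": 0,"wy": 0,"wz": 0}]}}

```text
t: 20.65
tool_pos: [0.5328, -0.0094, 0.1358]
tool_rot: [-122.7, 89.8, 152.2]
ft_force: [-0.6, -0.5, -0.2]
opening: 0.251
```

Run:
```python
from h import *
T=wristT();print(tool().round(4));f=optics.grab_frame('wrist');cv2.imwrite('pics/w8_raw.png',f);np.save('w8T.npy',T)
i=optics.camera_info('wrist')
# bar edges: yellow-brass mask rows
h=cv2.cvtColor(f,cv2.COLOR_BGR2HSV)
for v in range(140,240,12):
    r=h[v];c=np.where((r[:,0]>15)&(r[:,0]<28)&(r[:,1]>150)&(r[:,2]>70))[0];c=c[(c>170)&(c<330)]
    if len(c): 
        m=np.median(c);print(v,c.min(),c.max(),m,onz(i,(m,v),.088,T).round(4))
plan([.5337,-.006,.08],rotM(96,0,-1),4)
```

```text
[[-0.0028  0.9963  0.0857  0.5328]
 [ 0.0015  0.0857 -0.9963 -0.0094]
 [-1.     -0.0027 -0.0017  0.1358]
 [ 0.      0.      0.      1.    ]]
140 171 324 274.0 [0.5395 0.0402 0.088 ]
152 171 329 279.0 [0.5435 0.0329 0.088 ]
164 171 327 273.0 [0.5404 0.0248 0.088 ]
176 171 329 280.0 [0.5457 0.0173 0.088 ]
188 171 329 279.0 [0.5459 0.0092 0.088 ]
200 171 329 280.0 [0.5474 0.0011 0.088 ]
212 171 329 277.5 [ 0.5466 -0.0074  0.088 ]
224 171 329 267.0 [ 0.5404 -0.0165  0.088 ]
236 171 329 250.0 [ 0.5296 -0.0263  0.088 ]
{'dx': 0.0141, 'dy': 0.0002, 'dz': -0.0008, 'wx': -0.27, 'wy': -0.02, 'wz': 0.02}
{'dx': 0.0141, 'dy': 0.0002, 'dz': -0.0008, 'wx': -0.27, 'wy': -0.02, 'wz': 0.02}
{'dx': 0.0141, 'dy': 0.0002, 'dz': -0.0008, 'wx': -0.27, 'wy': -0.02, 'wz': 0.02}
{'dx': 0.0141, 'dy': 0.0002, 'dz': -0.0008, 'wx': -0.27, 'wy': -0.02, 'wz': 0.02}
```

Run:
```python
from h import *
f=cv2.imread('pics/w8_raw.png');T=np.load('w8T.npy');i=optics.camera_info('wrist')
q=proj(i,np.array([.5337,-.006,.088]),T);print(q, proj(i,np.array([.5377,.0323,.088])-[.0075,0,0],T))
for v in (150,180,205):
    print(v);[print(x,f[v,x].tolist(),end=' ') for x in range(232,282,2)];print()
```

```text
[258.49938185 208.42702426] [258.2626679  151.10007409]
150
232 [37, 89, 163] 234 [36, 87, 160] 236 [28, 67, 125] 238 [25, 62, 114] 240 [27, 64, 115] 242 [59, 117, 172] 244 [83, 160, 219] 246 [77, 150, 209] 248 [59, 117, 169] 250 [35, 90, 133] 252 [32, 107, 158] 254 [36, 125, 184] 256 [42, 140, 203] 258 [43, 148, 211] 260 [44, 148, 210] 262 [41, 140, 201] 264 [37, 128, 185] 266 [32, 108, 160] 268 [53, 119, 170] 270 [76, 145, 203] 272 [75, 145, 203] 274 [75, 145, 201] 276 [79, 153, 211] 278 [80, 158, 217] 280 [81, 156, 215] 
180
232 [40, 98, 178] 234 [41, 98, 177] 236 [35, 82, 150] 238 [29, 69, 125] 240 [29, 68, 125] 242 [34, 74, 127] 244 [53, 104, 152] 246 [53, 107, 155] 248 [55, 106, 153] 250 [42, 92, 134] 252 [28, 94, 139] 254 [34, 114, 167] 256 [37, 131, 191] 258 [41, 144, 206] 260 [41, 139, 199] 262 [40, 136, 195] 264 [36, 125, 180] 266 [32, 106, 157] 268 [51, 115, 166] 270 [77, 148, 206] 272 [75, 143, 201] 274 [74, 143, 201] 276 [78, 150, 209] 278 [80, 154, 214] 280 [78, 152, 212] 
205
232 [31, 70, 127] 234 [30, 70, 125] 236 [28, 68, 123] 238 [28, 68, 124] 240 [30, 70, 125] 242 [31, 71, 126] 244 [60, 118, 172] 246 [81, 155, 214] 248 [80, 153, 212] 250 [66, 133, 189] 252 [33, 92, 137] 254 [33, 110, 160] 256 [39, 126, 184] 258 [43, 142, 204] 260 [42, 139, 200] 262 [41, 136, 196] 264 [40, 128, 186] 266 [33, 109, 161] 268 [43, 106, 154] 270 [72, 141, 198] 272 [74, 142, 200] 274 [73, 142, 199] 276 [78, 148, 206] 278 [78, 151, 210] 280 [78, 149, 207]
```

The bar's measured centre (column 259) matches the prediction (258.5). I'll descend and close on it.

Call:
{"fn": "send_rows", "kwargs": {"deltas": [{"dx": 0.015,"dy": 0.001,"dz": -0.003,"wx": -0.5,"wy": 0,"wz": 0},{"dx": 0.015,"dy": 0,"dz": 0,"wx": -0.5,"wy": 0,"wz": 0},{"dx": 0.013,"dy": 0,"dz": 0,"wx": 0,"wy": 0,"wz": 0},{"dx": 0,"dy": 0,"dz": 0,"wx": 0,"wy": 0,"wz": 0}]}}

```text
t: 21.2
tool_pos: [0.5345, -0.0059, 0.0906]
tool_rot: [-147.3, 89.9, 128.7]
ft_force: [0.0, 0.5, 0.1]
opening: 0.25
```

Run:
```python
from h import *
plan([.5337,-.006,.081],rotM(96,0,-1),1);print(tool()[:3,3])
```

```text
{'dx': 0.0096, 'dy': -0.0008, 'dz': -0.0, 'wx': -0.02, 'wy': -0.08, 'wz': 0.05}
[ 0.53447018 -0.00594849  0.09064357]
```

Call:
{"fn": "send_rows", "kwargs": {"deltas": [{"dx": 0.006,"dy": -0.001,"dz": 0,"wx": 0,"wy": 0,"wz": 0},{"dx": 0.004,"dy": 0,"dz": 0,"wx": 0,"wy": 0,"wz": 0},{"dx": 0,"dy": 0,"dz": 0,"wx": 0,"wy": 0,"wz": 0}]}}

```text
t: 21.58
tool_pos: [0.5337, -0.0061, 0.0803]
tool_rot: [-171.3, 89.9, 104.6]
ft_force: [0.0, 0.0, -0.2]
opening: 0.246
```

Call:
{"fn": "send_rows", "kwargs": {"deltas": [{"dx": 0,"dy": 0,"dz": 0,"wx": 0,"wy": 0,"wz": 0},{"dx": 0,"dy": 0,"dz": 0,"wx": 0,"wy": 0,"wz": 0},{"dx": 0,"dy": 0,"dz": 0,"wx": 0,"wy": 0,"wz": 0},{"dx": 0,"dy": 0,"dz": 0,"wx": 0,"wy": 0,"wz": 0},{"dx": 0,"dy": 0,"dz": 0,"wx": 0,"wy": 0,"wz": 0}], "gripper": -1, "squeeze": 45}}

```text
t: 22.2
tool_pos: [0.5347, -0.006, 0.0807]
tool_rot: [113.4, 89.9, 29.3]
ft_force: [3.0, -0.7, -2.9]
opening: 0.113
```

Run:
```python
from h import *
T=wristT();print(tool().round(4));f=optics.grab_frame('wrist');cv2.imwrite('pics/w9_raw.png',f);np.save('w9T.npy',T)
i=optics.camera_info('wrist')
for n,p in (('ptr',[.6286,.0892,.066]),('mark',[.5774,.0948,.066])): print(n,proj(i,np.array(p),T))
u=np.array([np.cos(np.radians(6)),np.sin(np.radians(6)),0]);print('pull .045 in tool axes',tool()[:3,:3].T@(-u*.045))
```

```text
[[ 0.0022  0.9946  0.1039  0.5347]
 [ 0.0012  0.1039 -0.9946 -0.006 ]
 [-1.      0.0023 -0.001   0.0807]
 [ 0.      0.      0.      1.    ]]
ptr [460.327344    75.13461004]
mark [363.11336759  51.69196246]
pull .045 in tool axes [-1.06882887e-04 -4.49998635e-02  2.93337905e-05]
```

Gripped: opening 0.113 is about 10.5 mm, near the 12 mm bar. I'll pull gently.

Call:
{"fn": "send_rows", "kwargs": {"deltas": [{"dx": 0,"dy": -0.002,"dz": 0,"wx": 0,"wy": 0,"wz": 0},{"dx": 0,"dy": -0.003,"dz": 0,"wx": 0,"wy": 0,"wz": 0},{"dx": 0,"dy": -0.003,"dz": 0,"wx": 0,"wy": 0,"wz": 0},{"dx": 0,"dy": -0.003,"dz": 0,"wx": 0,"wy": 0,"wz": 0},{"dx": 0,"dy": -0.003,"dz": 0,"wx": 0,"wy": 0,"wz": 0},{"dx": 0,"dy": -0.003,"dz": 0,"wx": 0,"wy": 0,"wz": 0},{"dx": 0,"dy": -0.003,"dz": 0,"wx": 0,"wy": 0,"wz": 0},{"dx": 0,"dy": -0.003,"dz": 0,"wx": 0,"wy": 0,"wz": 0},{"dx": 0,"dy": -0.003,"dz": 0,"wx": 0,"wy": 0,"wz": 0},{"dx": 0,"dy": -0.003,"dz": 0,"wx": 0,"wy": 0,"wz": 0},{"dx": 0,"dy": -0.003,"dz": 0,"wx": 0,"wy": 0,"wz": 0},{"dx": 0,"dy": -0.003,"dz": 0,"wx": 0,"wy": 0,"wz": 0},{"dx": 0,"dy": -0.003,"dz": 0,"wx": 0,"wy": 0,"wz": 0},{"dx": 0,"dy": -0.002,"dz": 0,"wx": 0,"wy": 0,"wz": 0},{"dx": 0,"dy": 0,"dz": 0,"wx": 0,"wy": 0,"wz": 0}]}}

```text
t: 24.12
tool_pos: [0.4955, -0.0102, 0.0807]
tool_rot: [91.0, 89.3, 6.9]
ft_force: [6.0, 1.1, -8.4]
opening: 0.115
```

```bash
cat > mk.py <<'E'
from h import *
import sys
n=sys.argv[1];T=wristT();t=tool();f=optics.grab_frame('wrist');cv2.imwrite(f'pics/{n}_raw.png',f);np.save(f'{n}T.npy',T)
i=optics.camera_info('wrist')
u=np.array([np.cos(np.radians(6)),np.sin(np.radians(6)),0]);out=-(t[:3,3]-np.array([.5347,-.006,.0807]))@u
print('out',out,t[:3,3],robot.get_state()['ft_force'],robot.get_state()['opening'])
m=proj(i,np.array([.5774,.0948,.066]),T);p=proj(i,np.array([.6286,.0892,.066])-u*out,T);print('pred mark',m,'ptr',p)
x0,y0=int(m[0])-60,max(0,int(m[1])-30);np.save(f'{n}o.npy',[x0,y0]);c=f[y0:y0+75,x0:x0+120];cv2.imwrite(f'pics/{n}.png',cv2.resize(c,None,fx=6,fy=6,interpolation=cv2.INTER_CUBIC));print('crop origin',x0,y0)
E
python3 mk.py k1
```

```text
out 0.0393794972445736 [ 0.49554671 -0.01021598  0.08071756] [ 6.68948097  1.90141891 -8.40009991] 0.11708548824425048
pred mark [440.52813632  51.87754007] ptr [458.74475309  74.95267899]
crop origin 380 21
```

View pics/k1.png

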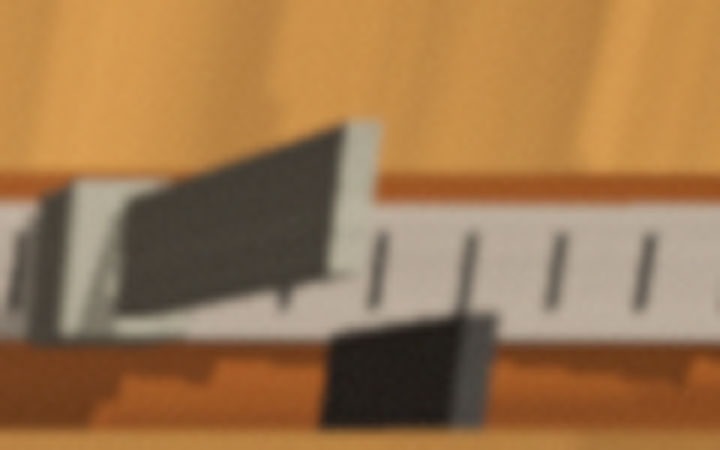

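The crop shows the mark's blade top at about (342,273) at its inner end and the pointer's tip at about (480,318). The pointer still has some way to go.

```bash
cat > d.py <<'E'
from h import *
import sys
n=sys.argv[1];a=list(map(float,sys.argv[2:6]));i=optics.camera_info('wrist');T=np.load(n+'T.npy');o=np.load(n+'o.npy')
u=np.array([np.cos(np.radians(6)),np.sin(np.radians(6))]);l=np.array([-u[1],u[0]])
m=onz(i,(np.array(a[:2])+.5)/6-.5+o,.066,T);p=onz(i,(np.array(a[2:])+.5)/6-.5+o,.066,T);d=(p-m)[:2]
print('mark',m,'ptr',p,'left to pull',d@u,'y gap',-d@l)
E
python3 d.py k1 343 272 480 318; python3 d.py k1 330 272 463 320;python3 d.py k1 358 272 497 315
```

```text
mark [0.57709554 0.08810399 0.066     ] ptr [0.58969573 0.08577721 0.066     ] left to pull 0.012287954984780438 y gap 0.0036311147250429943
mark [0.57599299 0.08798406 0.066     ] ptr [0.58828128 0.08546161 0.066     ] left to pull 0.011957307868916198 y gap 0.0037931091217780744
mark [0.57836822 0.0882425  0.066     ] ptr [0.59108917 0.08617147 0.066     ] left to pull 0.012434782020460864 y gap 0.00338938488005394
```

Call:
{"fn": "send_rows", "kwargs": {"deltas": [{"dx": 0,"dy": -0.002,"dz": 0,"wx": 0,"wy": 0,"wz": 0},{"dx": 0,"dy": -0.003,"dz": 0,"wx": 0,"wy": 0,"wz": 0},{"dx": 0,"dy": -0.003,"dz": 0,"wx": 0,"wy": 0,"wz": 0},{"dx": 0,"dy": -0.003,"dz": 0,"wx": 0,"wy": 0,"wz": 0},{"dx": 0,"dy": -0.001,"dz": 0,"wx": 0,"wy": 0,"wz": 0},{"dx": 0,"dy": 0,"dz": 0,"wx": 0,"wy": 0,"wz": 0}]}}

```text
t: 24.92
tool_pos: [0.4855, -0.0113, 0.0807]
tool_rot: [89.0, 88.9, 4.9]
ft_force: [6.7, 1.4, -9.2]
opening: 0.117
```

```bash
python3 mk.py k2
python3 - <<'E'
from h import *
i=optics.camera_info('wrist');T=np.load('k2T.npy');o=np.load('k2o.npy')
m=proj(i,np.array([.5771,.0881,.066]),T);f=cv2.imread('pics/k2_raw.png').mean(2).round().astype(int)
print(m,m-o)
for v in range(int(m[1])-8,int(m[1])+18,2): print(v,f[v,int(m[0])-14:int(m[0])+14])
E
```

```text
out 0.049522775229247765 [ 0.48546287 -0.01131312  0.08073045] [ 6.94214579  1.34067598 -8.01427322] 0.11622503752861764
pred mark [459.30435464  52.0074391 ] ptr [457.58888312  74.88234301]
crop origin 399 22
[455.38349342  65.97360724] [56.38349342 43.97360724]
57 [ 60  62  62  61  62  62  61  63  63  62  60  64  83 123 157 169 170 169
 169 169 169 170 170 168 168 169 169 169]
59 [ 64  62  64  63  64  61  62  61  61  61  61  65  88 126 154 165 164 164
 166 167 165 166 165 165 165 165 167 165]
61 [ 62  61  62  59  60  60  60  59  59  61  61  71 102 140 161 166 165 164
 165 167 166 167 166 167 167 168 167 168]
63 [ 60  60  59  60  60  62  61  61  61  59  63  78 117 152 167 168 169 167
 166 163 164 165 166 163 163 165 165 165]
65 [ 62  60  61  61  60  61  60  59  60  59  63  79 116 148 158 158 162 162
 164 164 164 164 165 164 163 162 164 163]
67 [ 61  59  63  62  66  70  72  78  83  91  99 110 123 125 115 113 133 154
 163 167 166 164 167 165 166 166 167 161]
69 [ 75  97 114 128 135 140 145 152 157 160 162 164 159 143 110 107 139 161
 168 169 168 168 168 167 167 168 167 160]
71 [111 143 163 169 169 170 171 169 169 170 171 168 163 137 104 112 145 161
 163 164 166 167 170 170 170 170 168 159]
73 [155 158 160 158 157 155 151 141 134 129 125 119 110  88  68  78  98 105
 107 111 129 151 165 170 170 170 170 167]
75 [108  95  85  77  70  65  59  51  44  40  37  33  32  33  42  57  64  69
  68  82 115 149 167 168 167 169 168 169]
77 [ 32  31  28  29  30  30  26  29  28  29  29  30  30  34  46  59  67  67
  69  75  96 117 124 127 127 127 128 127]
79 [29 29 29 29 28 28 29 29 29 27 30 28 30 34 49 63 68 68 68 68 69 68 68 67
 66 68 69 72]
81 [29 30 28 30 28 29 30 29 30 31 30 29 30 39 53 65 68 69 69 68 69 68 67 66
 66 71 81 89]
```

Call:
{"fn": "send_rows", "kwargs": {"deltas": [{"dx": 0,"dy": -0.002,"dz": 0,"wx": 0,"wy": 0,"wz": 0},{"dx": 0,"dy": -0.0005,"dz": 0,"wx": 0,"wy": 0,"wz": 0},{"dx": 0,"dy": 0,"dz": 0,"wx": 0,"wy": 0,"wz": 0}]}}

```text
t: 25.35
tool_pos: [0.4839, -0.0115, 0.0807]
tool_rot: [88.6, 88.7, 4.4]
ft_force: [6.7, 2.5, -8.3]
opening: 0.116
```

```bash
python3 mk.py k3
python3 - <<'E'
from h import *
f=cv2.imread('pics/k3_raw.png').mean(2)
i=optics.camera_info('wrist');T=np.load('k3T.npy');m=proj(i,np.array([.5771,.0881,.066]),T);c=int(m[0]);print(m)
def edge(v,th): 
    r=f[v,c-12:c+14]; k=np.where((r[:-1]<th)&(r[1:]>=th))[0][0]; return c-12+k+(th-r[k])/(r[k+1]-r[k])
M=[(v,edge(v,115)) for v in range(55,65)];P=[(v,edge(v,48)) for v in range(77,88)]
print(np.round([e for _,e in M],1),np.round([e for _,e in P],1))
u=np.array([np.cos(np.radians(6)),np.sin(np.radians(6))])
W=lambda L:np.mean([onz(i,(e,v),.066,T)[:2]@u for v,e in L])
print('left to pull mm',1e3*(W(P)-W(M)))
E
```

```text
out 0.05106907769868574 [ 0.48392698 -0.01149318  0.08073494] [ 6.67581534  1.81659899 -9.5725876 ] 0.1135436579166733
pred mark [461.73815204  52.02318722] ptr [457.03884042  74.83500765]
crop origin 401 22
[457.80888126  65.95746545]
[456.5 456.3 456.2 456.  456.  455.9 455.8 455.6 455.4 455.2] [454.7 454.5 454.3 454.3 453.9 453.8 453.6 453.4 453.4 453.3 453.2]
left to pull mm 0.6122603515303915
```

Call:
{"fn": "send_rows", "kwargs": {"deltas": [{"dx": 0,"dy": -0.001,"dz": 0,"wx": 0,"wy": 0,"wz": 0},{"dx": 0,"dy": 0,"dz": 0,"wx": 0,"wy": 0,"wz": 0},{"dx": 0,"dy": 0,"dz": 0,"wx": 0,"wy": 0,"wz": 0}]}}

```text
t: 25.78
tool_pos: [0.4837, -0.0115, 0.0807]
tool_rot: [88.2, 88.5, 4.1]
ft_force: [6.4, 1.2, -8.2]
opening: 0.115
```

```bash
python3 mk.py k4
cat > e.py <<'E'
from h import *
import sys
n=sys.argv[1];f=cv2.imread(f'pics/{n}_raw.png').mean(2)
i=optics.camera_info('wrist');T=np.load(n+'T.npy');m=proj(i,np.array([.5771,.0881,.066]),T);c=int(m[0])
def edge(v,th): 
    r=f[v,c-12:c+14]; k=np.where((r[:-1]<th)&(r[1:]>=th))[0][0]; return c-12+k+(th-r[k])/(r[k+1]-r[k])
M=[(v,edge(v,115)) for v in range(55,65)];P=[(v,edge(v,48)) for v in range(77,88)]
u=np.array([np.cos(np.radians(6)),np.sin(np.radians(6))])
W=lambda L:np.mean([onz(i,(e,v),.066,T)[:2]@u for v,e in L])
print('left to pull mm',1e3*(W(P)-W(M)),'edge fit px at row 70', np.polyval(np.polyfit(*zip(*P),1),70)-np.polyval(np.polyfit(*zip(*M),1),70))
E
python3 e.py k4
python3 -c "
from h import *
s=optics.grab_frame('scene');t=optics.grab_frame('top');w=cv2.imread('pics/k4_raw.png');cv2.imwrite('pics/fin.png',np.vstack([np.hstack([cv2.resize(w,(400,300)),cv2.resize(s[100:300,90:360],(400,300))]),np.hstack([cv2.resize(t[100:300,120:400],(400,300)),cv2.resize(cv2.imread('pics/k4.png'),(400,300))])]))"
```

```text
out 0.05125161598719807 [ 0.48374557 -0.01151349  0.08070622] [ 7.06615358  1.76497026 -8.74039012] 0.11714532545941503
pred mark [461.65840502  52.06334132] ptr [456.62326631  74.83853373]
crop origin 401 22
left to pull mm 0.4606981218556738 edge fit px at row 70 0.6608134487631787
```

View pics/fin.png

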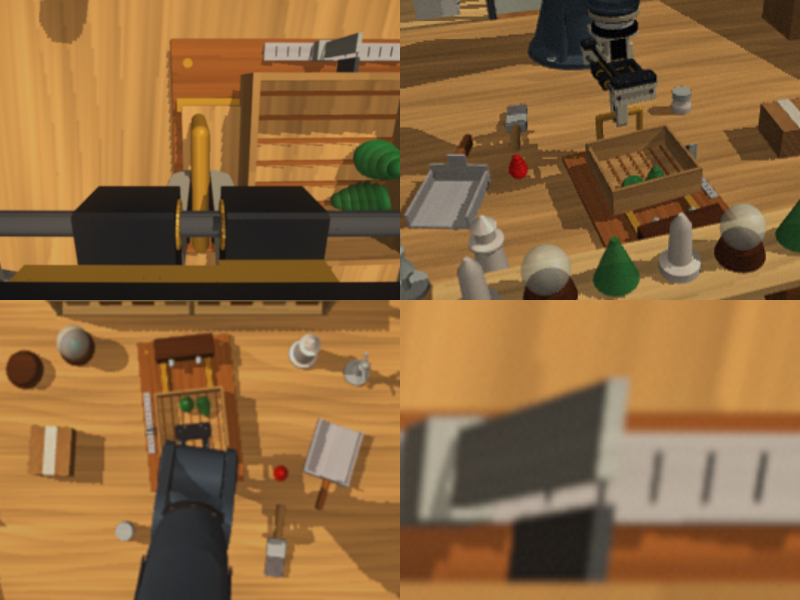

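The tray is within 0.5 mm of the mark with both cones in it, and everything else is where it was. The zero rows let the spring creep back slightly, so I'll finish with one small nudge and a held target.

Call:
{"fn": "send_rows", "kwargs": {"deltas": [{"dx": 0,"dy": -0.001,"dz": 0,"wx": 0,"wy": 0,"wz": 0}]}}

```text
t: 26.05
tool_pos: [0.4832, -0.0116, 0.0807]
tool_rot: [88.2, 88.4, 4.0]
ft_force: [8.4, 1.7, -7.8]
opening: 0.111
```

```bash
python3 mk.py k5; python3 e.py k5; python3 mk.py k6; python3 mk.py k7; python3 e.py k7
```

```text
out 0.05183672423766483 [ 0.48316128 -0.01155196  0.08070782] [ 7.70433233  1.76469648 -8.86745481] 0.11533404977626209
pred mark [462.56439117  52.14390049] ptr [456.41149058  74.89192842]
crop origin 402 22
left to pull mm -0.06976817922665912 edge fit px at row 70 -0.16480027327691005
out 0.051916778754049604 [ 0.4830823  -0.01156641  0.0807057 ] [ 7.75671815  1.24482168 -9.67340967] 0.11507896938255739
pred mark [462.71871703  52.12615675] ptr [456.41209061  74.87397404]
crop origin 402 22
out 0.05192408135672855 [ 0.48307577 -0.01157413  0.08071621] [ 6.86392828  1.4854314  -8.7026431 ] 0.11465118074904992
pred mark [462.7447558   52.11724946] ptr [456.42267418  74.86542633]
crop origin 402 22
left to pull mm -0.2657842794370202 edge fit px at row 70 -0.40986760595370697
```

Steady at the mark to within about 0.3 mm, so I'm handing in.

```bash
python3 -c "
from bench import robot
print(robot.close_job())"
```

```text
the job is handed in; nothing more can be done
None
```

I tipped both glass cones from the scoop into the shut tray, with the lip about 16 mm above its floor. I set the scoop back flat in its old place and let go. Then I pulled the tray out about 52 mm and handed the job in with the gripper still holding the handle, at about 26 s of the 64 s allowed.

**Pointer and mark:** my last reading put the pointer about 0.3 mm past the mark, and the one just before it put it about 0.1 mm past. The tray had settled by then, with the last pose readings within about 0.1 mm.

**Cones and other things:** the last pictures showed both cones in the tray, and the scoop lying empty and free. The mark and the other things in view looked unmoved; I judged this by eye and did not measure it.

**Forces:** the wrist felt about 7 N along the pull, a little under the 8 to 10 N you gave. It also felt a steady 8 to 9 N downward from the handle, which I left alone.

**Measurements that disagreed:**
- An automatic colour search for the handle bar failed because the bar and the wood look alike. I read the bar's edges from the pixel values instead, and they agreed with the expected position.
- An early estimate of the gap between pointer tip and mark was 11 mm. The close view gave about 3.6 mm, which fits your 3 mm.

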